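Prime the toy cars with the spray can

TASK

Prime the wooden toy cars: clear the speckled foam block off the cardboard spray mat into the plywood scrap crate, stand all the toy cars upright on the mat, fully on it, and then push the spray can's red cap all the way down for about half a second and let it spring back up; never spray while the foam is still on the mat. Then move every car to the wire drying rack, standing upright and fully on it, and leave the scissors, the glue gun and the turquoise box where they are.

Things in the scene. Friction and masses are not known exactly. Their poses are not given: they have to be found in the camera images.
- spray_mat: brown cardboard spray mat lying fixed on the table, 160 mm (its x) by 300 mm (its y), 4 mm thick; origin at the centre of its underside, z up
- spray_can: fixed upright spray can, blue with a yellow band, 56 mm across, on a 90 mm square plywood foot with a small plywood back; it stands beyond the mat's +y end; its metal top is 156 mm and the top of its red cap 186 mm above the table; origin at the centre of its underside
- nozzle_top (a point): centre of the flat top of the can's red round nozzle cap, 34 mm across, 186 mm above the table when up; free from above. It moves down with the cap
- nozzle (a joint): travel of the nozzle cap in m: 0 is up, 0.008 fully down against its stop. A spring pushes it back: about 1 N to start it, about 6.7 N to hold it fully down
- scrap_crate: open plywood crate fixed to the table, 180 by 180 mm outside, 60 mm high, walls 6 mm and floor 6 mm thick, empty; origin at the centre of its underside
- drying_rack: flat wire drying rack of steel bars, fixed to the table, 300 mm (its x) by 150 mm (its y), its top a level 6 mm above the table; origin at the centre of its underside, z up
- foam: white foam block with black specks, 90 mm long (its x), 52 mm wide (its y), 42 mm high, 40 g, stiff; it lies flat on the spray mat at the start; origin at the centre of its underside
- car_a: unpainted brown wooden toy-car body without wheels, 70 mm long (its x), 42 mm wide (its y), 34 mm high: a 20 mm high slab with a 36 mm long cabin on it, flush at both sides, its middle 6 mm towards +x; 60 g; origin at the centre of its underside, z up when it stands upright. Two or three cars are there in a run; an absent one has no pose. Easily gripped across its width from above
- car_b: unpainted brown wooden toy-car body without wheels, 70 mm long (its x), 42 mm wide (its y), 34 mm high: a 20 mm high slab with a 36 mm long cabin on it, flush at both sides, its middle 6 mm towards +x; 60 g; origin at the centre of its underside, z up when it stands upright. Two or three cars are there in a run; an absent one has no pose. Easily gripped across its width from above
- car_c: unpainted brown wooden toy-car body without wheels, 70 mm long (its x), 42 mm wide (its y), 34 mm high: a 20 mm high slab with a 36 mm long cabin on it, flush at both sides, its middle 6 mm towards +x; 60 g; origin at the centre of its underside, z up when it stands upright. Two or three cars are there in a run; an absent one has no pose. Easily gripped across its width from above
- scissors: blue-handled scissors lying flat, 150 mm long, about 8 mm high; origin at their pivot. It belongs to somebody else: leave it where it is.
- glue_gun: dark blue glue gun in a plywood stand, 100 by 80 mm foot, about 105 mm high; origin at the centre of the foot's underside. It belongs to somebody else: leave it where it is.
- toy_box: small open turquoise cardboard box, 75 mm square, 85 mm high; origin at the centre of its underside. It belongs to somebody else: leave it where it is.

How it is judged:
By the outcome, as a careful person would: the job done as asked, in the order asked, and still so for the second after the job is handed in, with the robot touching nothing.
Of car_a, car_b, car_c only 2 to 3 are there at a start; the rules pass over those that are not, and their reading is None.
At some moment in a run one of car_a, car_b, car_c may be knocked a few centimetres aside while the robot is not near it.
Once in a run the grip may slacken for a moment while it holds something.
It also fails if it takes over 210 s, if anything falls off the work surface, if the arm or the gripper's body presses on something with over 40 N, if the wrist force passes 120 N, or if a joint passes its speed limit or range.

ROBOT

A 6-joint arm with a two-finger parallel gripper is mounted at the origin on the work surface. World frame = base frame: x ahead of the robot, y to its left, z up, the work surface at z = 0. Lengths are in mm, angles in rad, forces in N, time in s.
With the tool pointing down it reaches from about 375 to 925 mm from the base axis. Payload 5.7 kg.
Tool frame: the origin (TCP) lies between the finger pads; the fingertips stand 8 mm ahead of it and the grasp point (between the pads) lies 11 mm behind it; y points along the fingers, x is the direction in which the jaws open and shut, and the axes are right-handed (so a half turn about y gives the same grasp; the last joint's range is limited). The gripper opens to 85 mm and grips with 20 to 120 N. Pads are 22 mm wide; open, the fingers measure 114 mm over their backs; the gripper's body (76 mm by 85 mm) begins 54 mm behind the grasp point. The pads swing forward as they close: fully open they stand 13 mm farther back than shut.
Start: joints at [1.108, 0.359, 1.51, -0, 1.272, -0.115], TCP at [204.49, 564.046, 239.267] pointing down, gripper open.
Joint ranges: [-2.97, 2.97], [-1.01, 2.36], [0.21, 2.38], [-0.96, 4.11], [0.2, 2.71], [-2.98, 2.98]. Speed limits (rad/s): [2.39, 2.39, 3.14, 3.14, 3.14, 3.14].

INTERFACE

Orientations are given as a unit quaternion [x, y, z, w].
In Python, from plant import manip gives the robot as it stands.
- The arm moves only by the tool arm_command, never from a script. Its argument "targets" is a list of rows, each a list of 5 numbers: the closure, from 0 (fully open) to 1 (shut), then the shift along the tool's x, y, z in m, then the turn about the tool's y in rad. In form: [[claw, tx, ty, tz, yaw], ...]. A call has 1 to 12 rows; each row is the pose to reach, as a shift and turn from the pose commanded when the call began, along the tool's axes at that moment; what a row does not reach only later rows make up. A row lasts 1/10 s, in which the tool goes at most 50 mm and 8.59 degrees, less where a joint would pass 70% of its speed; a pose out of reach is approached as far as the arm can. A call with a gripper value outside its range is refused whole. The fingers move at their own pace and stop on an object; the grip force is fixed at half the most. Time passes only in rows, so rows that repeat a pose let the fingers close. It gives the time, the measured TCP pose, the force and the opening at its end, in the units of the state.
- manip.sense(): the state, without advancing time (a new reading comes with each control period).
- manip.capture(name): name is "scene" or "top" or "wrist"; returns (picture, depth): 384x512x3 uint8, red, green, blue; 384x512 float32, mm along the optical axis (not along the pixel's ray), 0 where there is no reading.
- manip.calibration(name): a dict with "K" (3x3 intrinsics, pixels), "pose" (4x4, takes a point from camera to world coordinates); the wrist camera has in their place "hand_eye" (4x4, takes a point from camera to tool coordinates, whose origin is the TCP and whose axes are the tool frame's). Camera axes: x right, y down, z forward; pixel columns grow to the right and rows downward; lengths in mm; the calibration is good to about 2 mm. The wrist camera is an equidistant fisheye: a pixel r from the principal point sees the ray r / f radians off the axis. A picture is of the moment at which its call begins: read the wrist's pose just before it. calibration takes no time and is no camera call.
- manip.sign_off(): hands the job in, once; it reports no verdict.
The state is a dict: "t": time; "qpos": joint angles; "joint_vel": joint speeds; "tau": joint torques, N m; "ee_pos": TCP position; "ee_rot": TCP orientation; "wrist_force": force on the tool from outside, world axes, zero at the start; "moment": the same for the moment, N m; "finger_gap": finger opening in mm.
Only numpy, scipy, OpenCV 4.12 (cv2) and the standard library are available. Lean on these libraries where they do the work, as an engineer would, in place of code of your own. Each camera call takes 0.05 s, during which the arm holds its last target.

## Working session

There is one attempt and no reset: what is moved stays moved. The work goes in short steps, Python scripts to look and compute and a tool call to move; the robot and the scene stay as the last step left them, time stands still between calls to the robot, and variables do not carry over. Pictures are saved under pics/ and viewed, and the job is handed in when it is done.

Besides the shell and the picture viewer there is one more tool, called after "Emit:" by a JSON object that holds its "op" and its "data", one argument or row to a line. arm_command: Moves the arm, as the interface text tells. Its arguments: {"type":"object","properties":{"targets":{"type":"array"}},"required":["targets"]}

```bash
ls; mkdir -p pics; cat > h.py <<'E'
import sys; sys.path.insert(0,'.')
from plant import manip
import numpy as np, cv2
from scipy.spatial.transform import Rotation as R
def snap(n,f):
    im,d=manip.capture(n); cv2.imwrite('pics/'+f+'.png',im[:,:,::-1]); np.save('pics/'+f+'.npy',d); return im,d
E
python3 - <<'E'
from h import *
s=manip.sense(); print(s)
for n in('scene','top','wrist'):
    print(n,manip.calibration(n))
snap('scene','s0');snap('top','t0')
E
```

```text
pics
{'t': 0.0, 'qpos': array([ 1.10790359e+00,  3.59526938e-01,  1.51144513e+00, -1.03466304e-05,
        1.27253285e+00, -1.15108112e-01]), 'joint_vel': array([-0.00176099,  0.00037755,  0.00186269,  0.00024357, -0.00038419,
       -0.00054403]), 'tau': array([-2.94231377e-04, -5.27604532e+01, -2.78624046e+01,  2.19646026e-04,
        1.28915758e-02,  9.58696376e-06]), 'ee_pos': array([204.19693857, 563.4557573 , 238.43570806]), 'ee_rot': array([ 0.57929221,  0.40535864, -0.40654428, -0.57864208]), 'wrist_force': array([-0.54576117,  0.35868016, -0.5204159 ]), 'moment': array([-0.02518524,  0.02997867, -0.08545557]), 'finger_gap': 85.1891405795475}
scene {'K': array([[480.64075526,   0.        , 254.14129017],
       [  0.        , 480.64075526, 192.61989559],
       [  0.        ,   0.        ,   1.        ]]), 'pose': array([[-6.93086627e-01,  4.53650606e-01, -5.60207154e-01,
         1.40686419e+03],
       [ 7.20760832e-01,  4.48633841e-01, -5.28423599e-01,
         8.57728233e+02],
       [ 1.16082011e-02, -7.70018704e-01, -6.37915704e-01,
         1.07774522e+03],
       [ 0.
[... 411 characters left out ...]
6e+01],
       [ 1.21199953e-02, -1.72089655e-01, -9.85006729e-01,
         1.49686780e+03],
       [ 0.00000000e+00,  0.00000000e+00,  0.00000000e+00,
         1.00000000e+00]])}
wrist {'K': array([[297.31863964,   0.        , 256.85551147],
       [  0.        , 297.31863964, 188.89340703],
       [  0.        ,   0.        ,   1.        ]]), 'hand_eye': array([[ 9.99999642e-01,  7.43130806e-04,  4.03549431e-04,
         6.35911923e-01],
       [-1.83305144e-04, -2.75377588e-01,  9.61336128e-01,
        -1.34082071e+02],
       [ 8.25526961e-04, -9.61335858e-01, -2.75377353e-01,
         6.90813417e+01],
       [ 0.00000000e+00,  0.00000000e+00,  0.00000000e+00,
         1.00000000e+00]])}
```

View pics/s0.png

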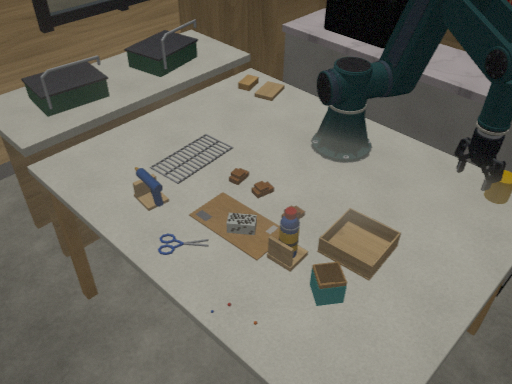

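View pics/t0.png

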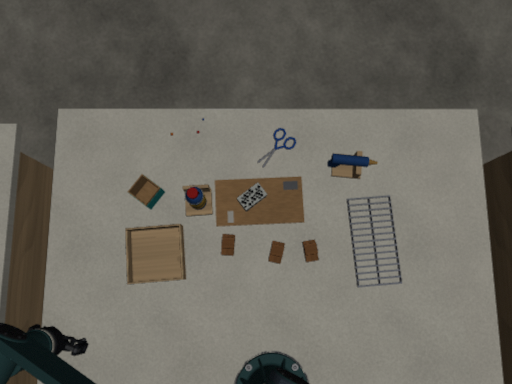

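```bash
python3 - <<'E'
import cv2
a=cv2.imread('pics/t0.png')
cv2.imwrite('pics/t0a.png',cv2.resize(a[60:260,0:256],None,fx=3,fy=3,interpolation=2))
cv2.imwrite('pics/t0b.png',cv2.resize(a[60:260,236:492],None,fx=3,fy=3,interpolation=2))
E
```

```text
(no output)
```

View pics/t0a.png

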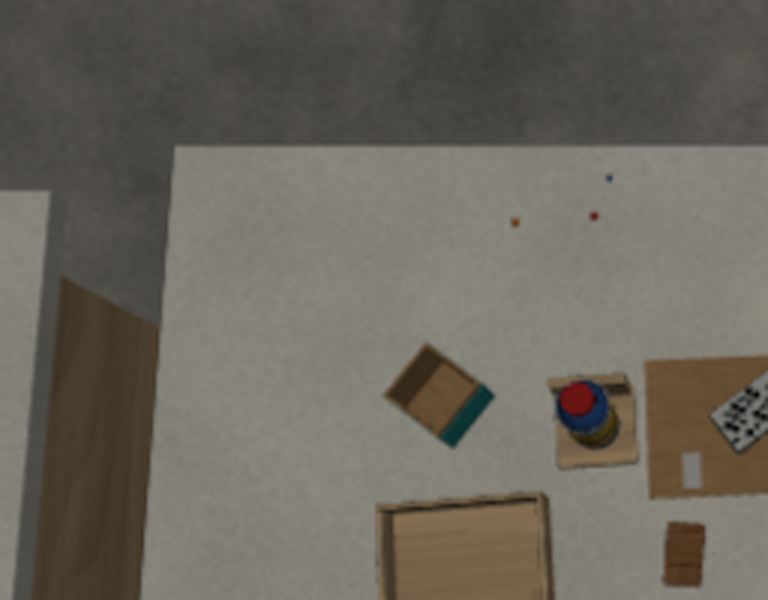

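View pics/t0b.png

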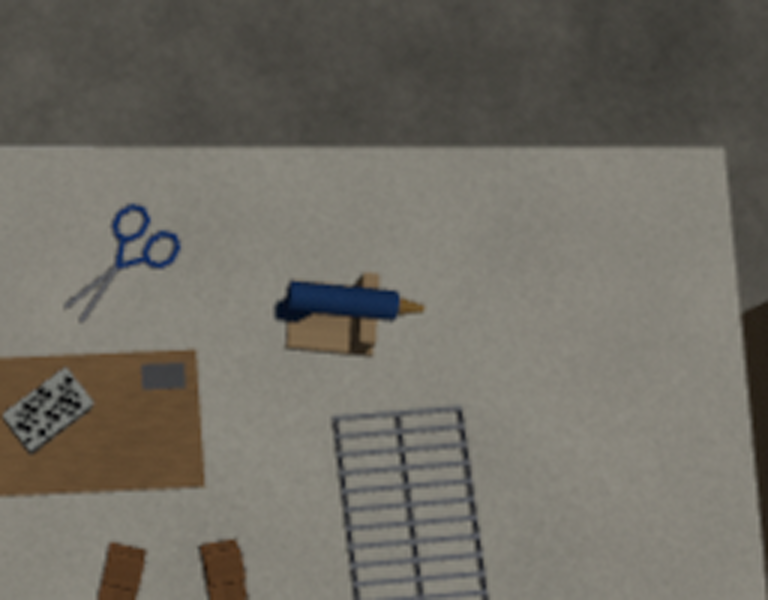

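```bash
cat >> h.py <<'E'
def dep(n,f,u,v,win=1):
    c=manip.calibration(n);K=c['K'];P=c['pose'];d=np.load('pics/'+f+'.npy')
    z=np.median(d[int(v)-win:int(v)+win+1,int(u)-win:int(u)+win+1])
    p=np.array([(u-K[0,2])/K[0,0]*z,(v-K[1,2])/K[1,1]*z,z,1]);return (P@p)[:3]
def ray(n,u,v,h):
    c=manip.calibration(n);K=c['K'];P=c['pose']
    r=P[:3,:3]@np.array([(u-K[0,2])/K[0,0],(v-K[1,2])/K[1,1],1]);o=P[:3,3];return o+r*(h-o[2])/r[2]
E
python3 - <<'E'
from h import *
s=manip.sense();print(R.from_quat(s['ee_rot']).as_matrix().round(3))
np.set_printoptions(precision=1,suppress=True)
d=lambda x,y:(x/3,60+y/3)
e=lambda x,y:(236+x/3,60+y/3)
for nm,p,h in [('foam',e(48,410),46),('foamcorn',e(66,369),46),('fc',e(3,412),46),('fc',e(33,452),46),('fc',e(93,404),46),
 ('mat',d(646,361),4),('mat',d(650,497),4),('mat',e(195,351),4),('mat',e(204,485),4),
 ('cap',d(577,398),186),('crate',d(378,505),60),('crate',d(546,494),60),
 ('rack',e(333,417),6),('rack',e(461,407),6),('box',d(427,344),85),('box',d(386,396),85),('box',d(480,385),85),('table',d(300,300),0)]:
    print(nm,np.round(p),'dep',dep('top','t0',*p),'ray',ray('top',*p,h))
for p in [(126.5,282),(184.5,279),(358,286.5),(401,283)]: print('crate/rack bottom',p,ray('top',*p,60),ray('top',*p,6))
E
python3 - <<'E'
import cv2
a=cv2.imread('pics/t0.png')
cv2.imwrite('pics/t0c.png',cv2.resize(a[225:275,210:330],None,fx=6,fy=6,interpolation=2))
a=cv2.imread('pics/s0.png')
cv2.imwrite('pics/s0c.png',cv2.resize(a[150:275,185:345],None,fx=5,fy=5,interpolation=2)[:600,:800])
E
```

```text
[[ 0.341 -0.001 -0.94 ]
 [ 0.94  -0.002  0.341]
 [-0.002 -1.     0.   ]]
foam [252. 197.] dep [619.6  58.9  45.5] ray [619.5  58.9  46. ]
foamcorn [258. 183.] dep [674.7  37.7   3.5] ray [666.   38.7  46. ]
fc [237. 197.] dep [624.2 109.9   5.8] ray [617.3 108.9  46. ]
fc [247. 211.] dep [576.3  75.7  18.3] ray [572.4  75.6  46. ]
fc [267. 195.] dep [633.7   7.    3.8] ray [626.2   8.8  46. ]
mat [215. 180.] dep [684.8 185.1   1. ] ray [684.1 184.8   4. ]
mat [217. 226.] dep [527.4 178.6   2.8] ray [527.2 178.5   4. ]
mat [301. 177.] dep [ 696.1 -111.5    2.3] ray [ 695.7 -111.3    4. ]
mat [304. 222.] dep [ 540.6 -118.5    0.8] ray [ 540.3 -118.1    4. ]
cap [192. 193.] dep [607.7 239.8 185.6] ray [607.7 239.7 186. ]
crate [126. 228.] dep [513.7 470.2  54.5] ray [513.2 468.7  60. ]
crate [182. 225.] dep [531.5 296.6  -1.5] ray [524.8 287.4  60. ]
rack [347. 199.] dep [ 618.5 -268.2    2.4] ray [ 617.9 -267.4    6. ]
rack [390. 196.] dep [ 630.2 -416.7    1. ] ray [ 629.3 -415.     6. ]
box [142. 175.] dep [704.8 437.2   1.7] ray [686.  416.8  85. ]
box [129. 192.] dep [628.8 458.9  84.1] ray [628.6 458.6  85. ]
box [160. 188.] dep [644.4 361.9  65. ] ray [640.6 357.8  85. ]
table [100. 160.] dep [757.7 586.6  -0.7] ray [757.5 586.4   0. ]
crate/rack bottom (126.5, 282) [341.9 459.2  60. ] [341.  473.8   6. ]
crate/rack bottom (184.5, 279) [350.7 275.2  60. ] [350.  282.8   6. ]
crate/rack bottom (358, 286.5) [ 325.1 -279.1   60. ] [ 323.5 -292.3    6. ]
crate/rack bottom (401, 283) [ 335.6 -417.8   60. ] [ 334.4 -436.2    6. ]
```

View pics/t0c.png

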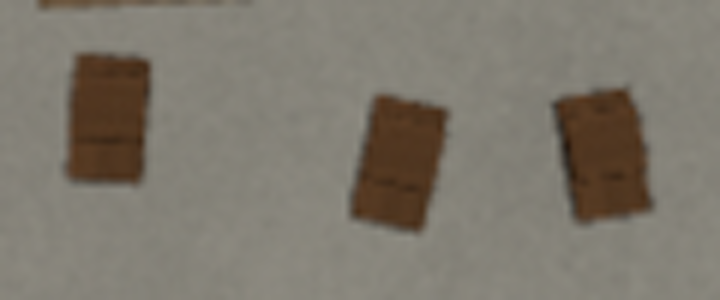

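View pics/s0c.png

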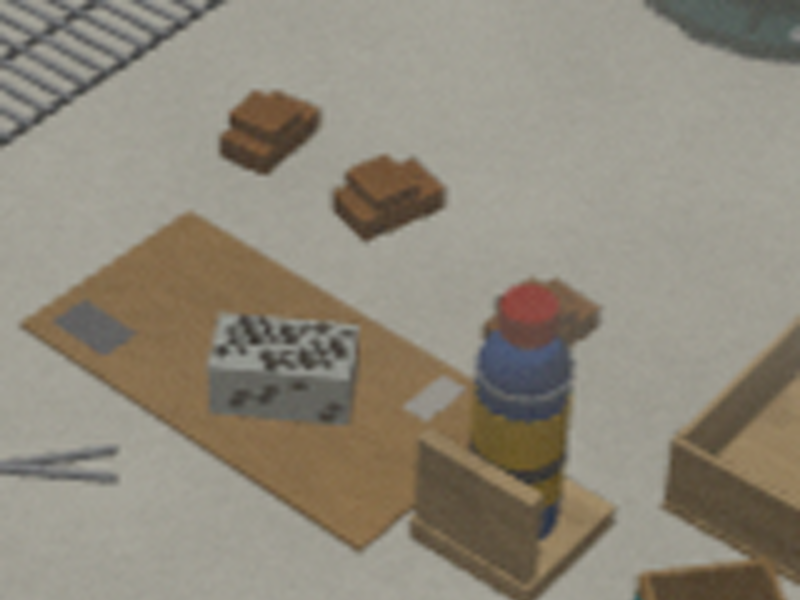

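```bash
cat >> h.py <<'E'
def cloud(n,d):
    c=manip.calibration(n);K=c['K'];P=c['pose'];v,u=np.mgrid[:384,:512]
    p=np.stack([(u-K[0,2])/K[0,0]*d,(v-K[1,2])/K[1,1]*d,d],-1);return p@P[:3,:3].T+P[:3,3]
def cars(n,im,d,verbose=True,x=(350,720),y=(-450,220)):
    """brown blobs (hue, dark, higher than 9mm) -> centre, angle, height"""
    W=cloud(n,d);f=im.astype(int)
    r,g,b=f[...,0],f[...,1],f[...,2]
    m=(r>1.45*b)&(W[...,2]>11)&(W[...,2]<60)&(W[...,0]>x[0])&(W[...,0]<x[1])&(W[...,1]>y[0])&(W[...,1]<y[1])&(d>0)
    k,l,st,c=cv2.connectedComponentsWithStats(m.astype(np.uint8),connectivity=4)
    out=[]
    for i in range(1,k):
        if st[i,4]<60: continue
        q=W[l==i];xy=q[:,:2]
        (cx,cy),(w,h),a=cv2.minAreaRect(xy.astype(np.float32))
        if w<h: w,h,a=h,w,a+90
        a=(a+90)%180-90
        hi=q[:,2]>27
        out.append((cx,cy,a,w,h))
        if verbose: print(n,'c(%.0f,%.0f) ang %.1f size %.0fx%.0f top z %.1f lowz %.1f cabin(%.0f,%.0f) px(%.0f,%.0f) n%d'%(cx,cy,a,w,h,np.median(q[hi,2]) if hi.any() else 0,np.percentile(q[:,2],10),*(q[hi,:2].mean(0) if hi.any() else (0,0)),*c[i],st[i,4]))
    return out
E
python3 - <<'E'
from h import *
for n,f in(('top','t0'),('scene','s0')):
    im=cv2.imread('pics/'+f+'.png')[:,:,::-1];d=np.load('pics/'+f+'.npy')
    cars(n,im,d)
    W=cloud(n,d);m=(W[...,2]>25)&(abs(W[...,0]-620)<60)&(abs(W[...,1]-55)<75)&(d>0)
    q=W[m];print('foam',n,cv2.minAreaRect(q[:,:2].astype(np.float32)),np.median(q[:,2]))
    r,g,b=[im[...,i].astype(int) for i in range(3)]
    m=(r>100)&(r>2*b)&(r>2*g)&(W[...,2]>150);q=W[m];print('cap',n,m.sum(),q.mean(0),np.median(q[:,2]))
    m=(W[...,2]>50)&(abs(W[...,0]-430)<110)&(abs(W[...,1]-373)<110)&(d>0)&(W[...,2]<75)
    print('crate',cv2.minAreaRect(W[m][:,:2].astype(np.float32)))
E
```

```text
top c(702,-289) ang 44.5 size 41x20 top z 41.9 lowz 12.0 cabin(701,-288) px(353,173) n60
top c(609,208) ang 1.0 size 87x21 top z 44.0 lowz 13.6 cabin(632,211) px(208,202) n150
top c(464,140) ang -3.6 size 68x40 top z 33.5 lowz 16.2 cabin(469,140) px(228,244) n243
top c(443,-134) ang 9.2 size 67x42 top z 33.7 lowz 16.3 cabin(447,-133) px(310,250) n255
top c(438,-21) ang -12.8 size 68x40 top z 33.2 lowz 17.1 cabin(443,-22) px(276,252) n248
foam top ((621.8539428710938, 60.98530578613281), (52.29787063598633, 90.5677719116211), 36.47195816040039) 45.253136521795795
cap top 65 [605.68949621 238.20761694 205.54783578] 185.72829485823013
crate ((432.05255126953125, 377.41998291015625), (180.0892791748047, 181.5840606689453), 4.676384449005127)
scene c(442,-131) ang 13.0 size 75x46 top z 33.4 lowz 15.4 cabin(449,-127) px(238,175) n179
scene c(439,-14) ang -10.5 size 74x48 top z 33.8 lowz 15.3 cabin(444,-15) px(262,188) n204
foam scene ((622.3268432617188, 64.82344055175781), (59.301048278808594, 90.95999145507812), 37.72254943847656) 45.01461844202788
cap scene 3 [608.12059186 235.55865729 185.1244841 ] 185.21872728004791
crate ((430.4039611816406, 380.6739807128906), (190.3147430419922, 180.95362854003906), 4.92976713180542)
```

```bash
cat >> h.py <<'E'
def go(*t,s=None):
    """targets (x,y,z,jaw angle deg) -> shift in tool axes m, yaw"""
    s=s or manip.sense();M=R.from_quat(s['ee_rot']).as_matrix();p=s['ee_pos'];a0=np.degrees(np.arctan2(M[1,0],M[0,0]))
    print('t %.1f tcp'%s['t'],p.round(1),'jaw %.1f'%a0,'q',s['qpos'].round(2),'gap %.1f'%s['finger_gap'],'F',s['wrist_force'].round(1))
    for x,y,z,a in t:
        d=M.T@(np.array([x,y,z])-p)/1000;w=(a0-a+90)%180-90
        print((x,y,z,a),'->',d.round(4),'yaw %.3f'%np.radians(w))
E
python3 -c "
from h import *
go((622,61,239,36.5),(622,61,100,36.5),(622,61,22,36.5))"
```

```text
t 0.1 tcp [204.3 563.5 238.5] jaw 70.1 q [ 1.11  0.36  1.51 -0.    1.27 -0.12] gap 85.4 F [ 0.  -0.9 -0.3]
(622, 61, 239, 36.5) -> [-0.3301  0.     -0.564 ] yaw 0.586
(622, 61, 100, 36.5) -> [-0.3298  0.139  -0.564 ] yaw 0.586
(622, 61, 22, 36.5) -> [-0.3297  0.217  -0.564 ] yaw 0.586
```

Emit:
{"op": "arm_command", "data": {
  "targets": [
    [0,-0.33,0,-0.564,0.586],
    [0,-0.33,0,-0.564,0.586],
    [0,-0.33,0,-0.564,0.586],
    [0,-0.33,0,-0.564,0.586],
    [0,-0.33,0,-0.564,0.586],
    [0,-0.33,0,-0.564,0.586],
    [0,-0.33,0,-0.564,0.586],
    [0,-0.33,0,-0.564,0.586],
    [0,-0.33,0,-0.564,0.586],
    [0,-0.33,0,-0.564,0.586],
    [0,-0.33,0,-0.564,0.586],
    [0,-0.33,0,-0.564,0.586]
  ]
}}

```text
t: 1.3
ee_pos: [588.8, 100.8, 238.9]
ee_rot: [-0.671, -0.221, 0.222, 0.672]
wrist_force: [0.0, 1.1, 0.2]
finger_gap: 85.5
```

```bash
python3 -c "
from h import *
go((622,61,120,36.5),(622,61,22,36.5))"
```

```text
t 1.3 tcp [588.8 100.8 238.9] jaw 36.5 q [ 0.05  0.36  1.52  0.    1.27 -0.58] gap 85.5 F [0.  1.1 0.2]
(622, 61, 120, 36.5) -> [ 0.0031  0.1189 -0.0518] yaw -0.000
(622, 61, 22, 36.5) -> [ 0.0032  0.2169 -0.0518] yaw -0.000
```

Emit:
{"op": "arm_command", "data": {
  "targets": [
    [0,0.003,0.0,-0.052,0],
    [0,0.003,0.06,-0.052,0],
    [0,0.003,0.119,-0.052,0],
    [0,0.003,0.119,-0.052,0],
    [0,0.003,0.119,-0.052,0],
    [0,0.003,0.119,-0.052,0]
  ]
}}

```text
t: 1.9
ee_pos: [621.6, 62.7, 120.4]
ee_rot: [-0.672, -0.221, 0.222, 0.672]
wrist_force: [0.8, 0.5, 0.7]
finger_gap: 85.5
```

```bash
python3 -c "
from h import *
go((622,61,120,36.5),(622,61,22,36.5))
snap('wrist','w1')"
```

```text
t 1.9 tcp [621.6  62.7 120.4] jaw 36.5 q [-0.01  0.51  1.58 -0.    1.05 -0.65] gap 85.5 F [0.8 0.5 0.7]
(622, 61, 120, 36.5) -> [-0.0006  0.0004 -0.0016] yaw 0.000
(622, 61, 22, 36.5) -> [-0.0006  0.0984 -0.0016] yaw 0.000
```

View pics/w1.png

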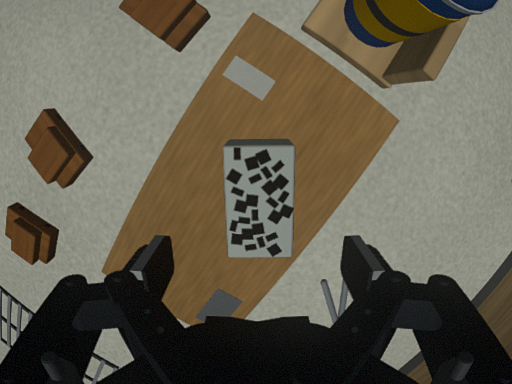

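Emit:
{"op": "arm_command", "data": {
  "targets": [
    [0,0,0.04,-0.001,0],
    [0,0,0.08,-0.001,0],
    [0,0,0.098,-0.001,0],
    [0,0,0.098,-0.001,0],
    [0.5,0,0.098,-0.001,0],
    [1,0,0.098,-0.001,0],
    [1,0,0.098,-0.001,0],
    [1,0,0.098,-0.001,0],
    [1,0,0.098,-0.001,0],
    [1,0,0.098,-0.001,0]
  ]
}}

```text
t: 2.95
ee_pos: [624.2, 61.9, 24.9]
ee_rot: [0.672, 0.223, -0.22, -0.671]
wrist_force: [1.0, 0.8, 6.6]
finger_gap: 51.4
```

```bash
python3 -c "
from h import *
go((622,61,200,36.5),(433,376,200,94),(433,376,36,94))"
```

```text
t 3.0 tcp [624.2  61.9  24.9] jaw 36.5 q [-0.01  0.64  1.64 -0.    0.86 -0.65] gap 51.4 F [1.  0.8 6.6]
(622, 61, 200, 36.5) -> [-1.600e-03 -1.751e-01  1.000e-04] yaw 0.000
(433, 376, 200, 94) -> [ 0.0339 -0.176   0.3657] yaw -1.003
(433, 376, 36, 94) -> [ 0.0332 -0.0121  0.3662] yaw -1.003
```

Emit:
{"op": "arm_command", "data": {
  "targets": [
    [1,0,-0.04,0,0],
    [1,0,-0.09,0,0],
    [1,0,-0.14,0,0],
    [1,0,-0.19,0,0],
    [1,0,-0.215,0,0],
    [1,0,-0.215,0,0],
    [1,0,-0.215,0,0]
  ]
}}

```text
t: 3.65
ee_pos: [622.2, 61.9, 238.4]
ee_rot: [0.672, 0.222, -0.221, -0.671]
wrist_force: [-0.1, 0.4, -1.4]
finger_gap: 50.9
```

```bash
python3 -c "
from h import *
go((433,376,240,4.7),(433,376,40,4.7))"
```

```text
t 3.6 tcp [622.2  61.9 238.4] jaw 36.5 q [-0.01  0.39  1.46 -0.    1.29 -0.65] gap 50.9 F [-0.1  0.4 -1.4]
(433, 376, 240, 4.7) -> [ 0.0348 -0.002   0.365 ] yaw 0.555
(433, 376, 40, 4.7) -> [0.0345 0.198  0.3653] yaw 0.555
```

Emit:
{"op": "arm_command", "data": {
  "targets": [
    [1,0.035,0,0.365,0.1],
    [1,0.035,0,0.365,0.3],
    [1,0.035,0,0.365,0.555],
    [1,0.035,0,0.365,0.555],
    [1,0.035,0,0.365,0.555],
    [1,0.035,0,0.365,0.555],
    [1,0.035,0,0.365,0.555],
    [1,0.035,0,0.365,0.555],
    [1,0.035,0,0.365,0.555],
    [1,0.035,0,0.365,0.555],
    [1,0.035,0,0.365,0.555]
  ]
}}

```text
t: 4.75
ee_pos: [433.1, 374.8, 236.2]
ee_rot: [0.707, 0.028, -0.029, -0.706]
wrist_force: [0.5, -0.8, -0.4]
finger_gap: 51.1
```

```bash
python3 -c "
from h import *
go((433,376,120,4.7),(433,376,32,4.7))"
```

```text
t 4.8 tcp [433.1 374.8 236.2] jaw 4.7 q [ 0.59  0.32  1.57 -0.    1.25  0.51] gap 51.1 F [ 0.5 -0.8 -0.4]
(433, 376, 120, 4.7) -> [0.0002 0.1162 0.0014] yaw -0.001
(433, 376, 32, 4.7) -> [0.0003 0.2042 0.0015] yaw -0.001
```

Emit:
{"op": "arm_command", "data": {
  "targets": [
    [1,0,0.05,0.001,0],
    [1,0,0.1,0.001,0],
    [1,0,0.15,0.001,0],
    [1,0,0.185,0.001,0],
    [1,0,0.205,0.001,0],
    [1,0,0.205,0.001,0],
    [0.2,0,0.205,0.001,0],
    [0.2,0,0.205,0.001,0],
    [0.2,0,0.205,0.001,0],
    [0.2,0,0.205,0.001,0]
  ]
}}

```text
t: 5.75
ee_pos: [433.7, 377.4, 33.5]
ee_rot: [-0.706, -0.03, 0.028, 0.707]
wrist_force: [-0.5, 0.2, 0.0]
finger_gap: 68.4
```

Emit:
{"op": "arm_command", "data": {
  "targets": [
    [0.2,0,-0.03,0,0],
    [0.2,0,-0.08,0,0],
    [0,0,-0.13,0,0],
    [0,0,-0.18,0,0],
    [0,0,-0.205,0,0],
    [0,0,-0.205,0,0]
  ]
}}

```text
t: 6.35
ee_pos: [435.4, 378.9, 243.0]
ee_rot: [-0.705, -0.032, 0.026, 0.708]
wrist_force: [1.1, 0.7, 0.3]
finger_gap: 85.3
```

```bash
python3 -c "
from h import *
im,d=snap('top','t1');cars('top',im,d)
snap('wrist','w2')
cv2.imwrite('pics/t1a.png',cv2.resize(im[140:300,110:350,::-1],None,fx=3,fy=3))
go((467,140,220,86.4),(467,140,15,86.4))"
```

```text
top c(706,-277) ang 85.2 size 50x27 top z 44.5 lowz 11.8 cabin(701,-289) px(351,173) n80
top c(609,208) ang 0.8 size 85x21 top z 46.3 lowz 13.7 cabin(633,210) px(208,202) n151
top c(463,140) ang -4.1 size 67x40 top z 33.2 lowz 16.5 cabin(468,140) px(228,244) n247
top c(443,-134) ang 10.1 size 68x42 top z 33.4 lowz 16.6 cabin(447,-133) px(310,250) n256
top c(438,-21) ang -12.0 size 67x40 top z 33.4 lowz 17.1 cabin(443,-22) px(276,252) n247
t 6.5 tcp [433.  377.2 238.2] jaw 4.7 q [ 0.6   0.32  1.57 -0.    1.25  0.51] gap 85.5 F [-0.7 -0.4 -0.6]
(467, 140, 220, 86.4) -> [ 0.0144  0.018  -0.2392] yaw -1.426
(467, 140, 15, 86.4) -> [ 0.0141  0.223  -0.2394] yaw -1.426
```

View pics/t1a.png

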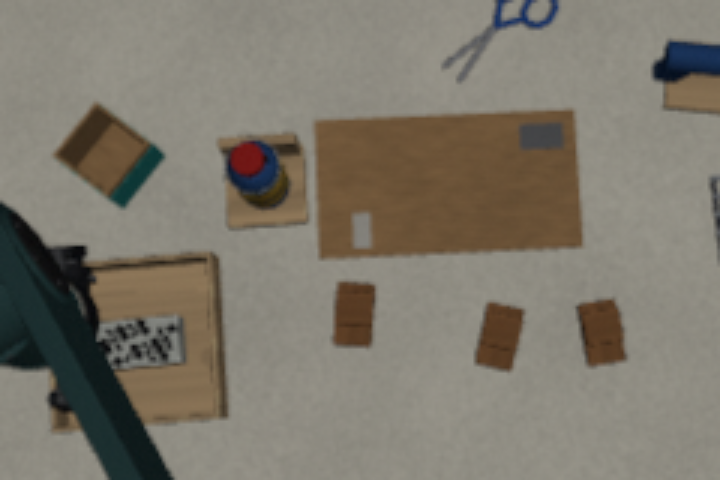

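Emit:
{"op": "arm_command", "data": {
  "targets": [
    [0,0.014,0,-0.239,-1.426],
    [0,0.014,0,-0.239,-1.426],
    [0,0.014,0,-0.239,-1.426],
    [0,0.014,0,-0.239,-1.426],
    [0,0.014,0,-0.239,-1.426],
    [0,0.014,0,-0.239,-1.426],
    [0,0.014,0.05,-0.239,-1.426],
    [0,0.014,0.1,-0.239,-1.426],
    [0,0.014,0.12,-0.239,-1.426],
    [0,0.014,0.12,-0.239,-1.426],
    [0,0.014,0.12,-0.239,-1.426],
    [0,0.014,0.12,-0.239,-1.426]
  ]
}}

```text
t: 7.65
ee_pos: [465.7, 139.9, 116.5]
ee_rot: [-0.516, -0.482, 0.484, 0.517]
wrist_force: [-0.2, -0.1, 0.2]
finger_gap: 85.1
```

```bash
python3 -c "
from h import *
go((467,140,15,86))
im,d=snap('wrist','w3')"
```

```text
t 7.7 tcp [465.7 139.9 116.5] jaw 86.2 q [ 0.15  0.36  1.89 -0.    0.9  -1.35] gap 85.1 F [-0.2 -0.1  0.2]
(467, 140, 15, 86) -> [ 0.0002  0.1015 -0.0014] yaw 0.003
```

View pics/w3.png

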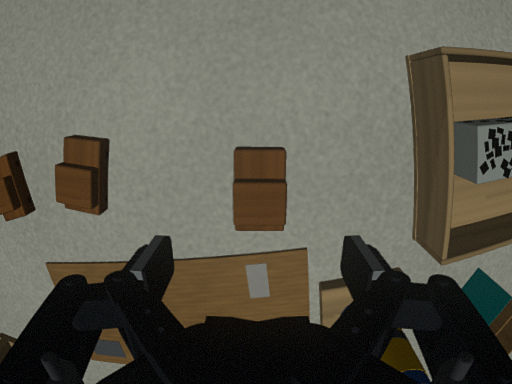

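Emit:
{"op": "arm_command", "data": {
  "targets": [
    [0,0,0.04,-0.001,0],
    [0,0,0.08,-0.001,0],
    [0,0,0.1,-0.001,0],
    [0,0,0.1,-0.001,0],
    [0.5,0,0.1,-0.001,0],
    [1,0,0.1,-0.001,0],
    [1,0,0.1,-0.001,0],
    [1,0,0.1,-0.001,0],
    [1,0,0.1,-0.001,0],
    [1,0,0.1,-0.001,0]
  ]
}}

```text
t: 8.7
ee_pos: [468.8, 140.2, 18.9]
ee_rot: [0.516, 0.485, -0.483, -0.515]
wrist_force: [-0.6, 0.1, 6.6]
finger_gap: 40.9
```

Emit:
{"op": "arm_command", "data": {
  "targets": [
    [1,0,-0.02,0,0],
    [1,0,-0.04,0,0],
    [1,0,-0.065,0,0],
    [1,0,-0.065,0,0],
    [1,0,-0.065,0,0]
  ]
}}

```text
t: 9.2
ee_pos: [468.2, 140.1, 83.3]
ee_rot: [0.516, 0.485, -0.483, -0.515]
wrist_force: [0.0, -0.7, -0.4]
finger_gap: 41.0
```

```bash
python3 -c "
from h import *
c=np.array([612,33.]);a=np.radians(2.5);Y=np.array([-np.sin(a),np.cos(a)]);X=np.array([np.cos(a),np.sin(a)])
for k in (80,-12,-104): print(k,c+k*Y+3*X)
x,y=c+80*Y+3*X
go((x,y,80,92.5),(x,y,22,92.5))"
```

```text
80 [611.50759368 113.05471589]
-12 [615.52057731  21.1422795 ]
-104 [619.53356095 -70.77015688]
t 9.2 tcp [468.2 140.1  83.3] jaw 86.4 q [ 0.15  0.41  1.92 -0.    0.81 -1.36] gap 41.0 F [ 0.  -0.7 -0.4]
(np.float64(611.5075936755186), np.float64(113.05471588864462), 80, 92.5) -> [-0.018   0.0036 -0.1447] yaw -0.107
(np.float64(611.5075936755186), np.float64(113.05471588864462), 22, 92.5) -> [-0.018   0.0616 -0.1445] yaw -0.107
```

Emit:
{"op": "arm_command", "data": {
  "targets": [
    [1,-0.018,0,-0.145,-0.107],
    [1,-0.018,0,-0.145,-0.107],
    [1,-0.018,0,-0.145,-0.107],
    [1,-0.018,0,-0.145,-0.107],
    [1,-0.018,0.03,-0.145,-0.107],
    [1,-0.018,0.05,-0.145,-0.107],
    [1,-0.018,0.059,-0.145,-0.107],
    [1,-0.018,0.059,-0.145,-0.107],
    [1,-0.018,0.059,-0.145,-0.107]
  ]
}}

```text
t: 10.1
ee_pos: [610.2, 112.9, 22.8]
ee_rot: [-0.489, -0.511, 0.511, 0.489]
wrist_force: [0.3, -0.6, -1.2]
finger_gap: 40.9
```

Release, then rise.

Emit:
{"op": "arm_command", "data": {
  "targets": [
    [0.6,0,0,0,0],
    [0.3,0,0,0,0],
    [0.1,0,0,0,0],
    [0.1,0,0,0,0],
    [0.1,0,-0.03,0,0],
    [0,0,-0.08,0,0],
    [0,0,-0.11,0,0],
    [0,0,-0.11,0,0]
  ]
}}

```text
t: 10.9
ee_pos: [614.8, 113.2, 138.5]
ee_rot: [0.491, 0.513, -0.508, -0.487]
wrist_force: [-0.1, 0.1, 0.8]
finger_gap: 85.4
```

```bash
python3 -c "
from h import *
im,d=snap('top','t2');cars('top',im,d)
go((441,-22,130,78),(441,-22,17,78))"
```

```text
top c(705,-286) ang 75.7 size 35x26 top z 42.9 lowz 13.1 cabin(700,-289) px(352,174) n61
top c(594,112) ang 1.6 size 50x41 top z 36.9 lowz 20.1 cabin(601,110) px(236,206) n177
top c(443,-133) ang 9.1 size 68x42 top z 33.2 lowz 16.9 cabin(447,-133) px(310,250) n256
top c(438,-21) ang -13.0 size 68x40 top z 33.5 lowz 16.6 cabin(443,-22) px(276,252) n250
t 10.9 tcp [613.1 113.1 136. ] jaw 92.5 q [ 0.07  0.49  1.57 -0.    1.07 -1.54] gap 86.0 F [ 0.1 -1.1 -1.2]
(441, -22, 130, 78) -> [-0.1273  0.005   0.178 ] yaw 0.254
(441, -22, 17, 78) -> [-0.1273  0.118   0.1786] yaw 0.254
```

Emit:
{"op": "arm_command", "data": {
  "targets": [
    [0,-0.127,0,0.178,0.26],
    [0,-0.127,0,0.178,0.26],
    [0,-0.127,0,0.178,0.26],
    [0,-0.127,0,0.178,0.26],
    [0,-0.127,0,0.178,0.26],
    [0,-0.127,0.03,0.178,0.26],
    [0,-0.127,0.03,0.178,0.26],
    [0,-0.127,0.03,0.178,0.26]
  ]
}}

```text
t: 11.75
ee_pos: [437.8, -21.6, 102.5]
ee_rot: [-0.55, -0.442, 0.444, 0.552]
wrist_force: [-0.7, 0.9, -0.5]
finger_gap: 85.5
```

```bash
python3 -c "
from h import *
go((441,-22,17,77.5))
im,d=snap('wrist','w4')"
```

```text
t 11.8 tcp [437.8 -21.6 102.5] jaw 77.6 q [-0.21  0.32  2.   -0.    0.82 -1.56] gap 85.5 F [-0.7  0.9 -0.5]
(441, -22, 17, 77.5) -> [ 0.0003  0.0855 -0.0035] yaw 0.002
```

View pics/w4.png

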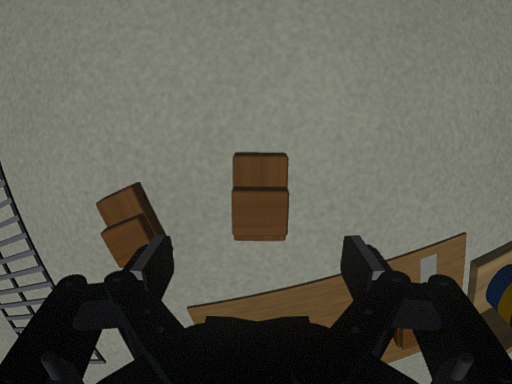

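Emit:
{"op": "arm_command", "data": {
  "targets": [
    [0,0,0.04,-0.003,0],
    [0,0,0.07,-0.003,0],
    [0,0,0.086,-0.003,0],
    [0,0,0.086,-0.003,0],
    [0.5,0,0.086,-0.003,0],
    [1,0,0.086,-0.003,0],
    [1,0,0.086,-0.003,0],
    [1,0,0.086,-0.003,0],
    [1,0,0.086,-0.003,0],
    [1,0,0.086,-0.003,0]
  ]
}}

```text
t: 12.8
ee_pos: [442.9, -22.6, 18.6]
ee_rot: [0.552, 0.444, -0.443, -0.55]
wrist_force: [-0.6, 0.5, 6.3]
finger_gap: 41.0
```

Emit:
{"op": "arm_command", "data": {
  "targets": [
    [1,0,-0.02,0,0],
    [1,0,-0.04,0,0],
    [1,0,-0.065,0,0],
    [1,0,-0.065,0,0],
    [1,0,-0.065,0,0]
  ]
}}

```text
t: 13.3
ee_pos: [442.5, -22.6, 83.1]
ee_rot: [0.552, 0.444, -0.443, -0.55]
wrist_force: [-0.4, 0.4, -1.2]
finger_gap: 40.8
```

```bash
python3 -c "
from h import *
go((615.5,21,80,92.5),(615.5,21,22,92.5))"
```

```text
t 13.3 tcp [442.5 -22.6  83.1] jaw 77.6 q [-0.21  0.36  2.01 -0.    0.76 -1.56] gap 40.8 F [-0.4  0.4 -1.2]
(615.5, 21, 80, 92.5) -> [ 0.0797  0.0035 -0.1597] yaw -0.259
(615.5, 21, 22, 92.5) -> [ 0.0797  0.0615 -0.1595] yaw -0.259
```

Emit:
{"op": "arm_command", "data": {
  "targets": [
    [1,0.08,0,-0.16,-0.259],
    [1,0.08,0,-0.16,-0.259],
    [1,0.08,0,-0.16,-0.259],
    [1,0.08,0,-0.16,-0.259],
    [1,0.08,0,-0.16,-0.259],
    [1,0.08,0.03,-0.16,-0.259],
    [1,0.08,0.05,-0.16,-0.259],
    [1,0.08,0.059,-0.16,-0.259],
    [1,0.08,0.059,-0.16,-0.259],
    [1,0.08,0.059,-0.16,-0.259]
  ]
}}

```text
t: 14.3
ee_pos: [613.9, 21.2, 22.8]
ee_rot: [-0.489, -0.51, 0.511, 0.49]
wrist_force: [0.9, -0.6, -0.5]
finger_gap: 40.9
```

Emit:
{"op": "arm_command", "data": {
  "targets": [
    [0.6,0,0,0,0],
    [0.3,0,0,0,0],
    [0.15,0,0,0,0],
    [0.15,0,0,0,0],
    [0.15,0,-0.03,0,0],
    [0,0,-0.08,0,0],
    [0,0,-0.11,0,0],
    [0,0,-0.11,0,0]
  ]
}}

```text
t: 15.1
ee_pos: [618.9, 21.2, 138.5]
ee_rot: [0.492, 0.513, -0.509, -0.486]
wrist_force: [0.2, 0.1, 0.0]
finger_gap: 85.1
```

```bash
python3 -c "
from h import *
im,d=snap('top','t3');cars('top',im,d)
go((446,-132.5,100,99.5),(446,-132.5,17,99.5))"
```

```text
top c(608,208) ang 1.4 size 85x21 top z 44.2 lowz 13.7 cabin(632,212) px(208,202) n150
top c(604,116) ang 0.9 size 71x34 top z 36.9 lowz 21.2 cabin(609,117) px(235,202) n198
top c(600,22) ang 1.2 size 52x40 top z 35.6 lowz 20.1 cabin(606,22) px(263,204) n181
top c(443,-133) ang 9.1 size 67x43 top z 32.7 lowz 16.8 cabin(447,-133) px(310,250) n254
t 15.2 tcp [617.2  21.3 136. ] jaw 92.5 q [-0.08  0.49  1.59 -0.    1.07 -1.69] gap 85.1 F [-0.4  0.6 -0.4]
(446, -132.5, 100, 99.5) -> [-0.1462  0.0351  0.1779] yaw -0.123
(446, -132.5, 17, 99.5) -> [-0.1461  0.1181  0.1784] yaw -0.123
```

Emit:
{"op": "arm_command", "data": {
  "targets": [
    [0,-0.146,0,0.178,-0.123],
    [0,-0.146,0,0.178,-0.123],
    [0,-0.146,0,0.178,-0.123],
    [0,-0.146,0,0.178,-0.123],
    [0,-0.146,0,0.178,-0.123],
    [0,-0.146,0.035,0.178,-0.123],
    [0,-0.146,0.035,0.178,-0.123],
    [0,-0.146,0.035,0.178,-0.123]
  ]
}}

```text
t: 15.95
ee_pos: [442.5, -131.5, 97.4]
ee_rot: [-0.456, -0.539, 0.54, 0.458]
wrist_force: [-0.3, 0.8, 0.7]
finger_gap: 85.6
```

```bash
python3 -c "
from h import *
go((446,-132.5,17,99.5))
im,d=snap('wrist','w5')"
```

```text
t 15.9 tcp [ 442.5 -131.5   97.4] jaw 99.5 q [-0.44  0.36  1.96  0.    0.83 -2.18] gap 85.6 F [-0.3  0.8  0.7]
(446, -132.5, 17, 99.5) -> [-0.0018  0.0804 -0.0035] yaw 0.000
```

View pics/w5.png

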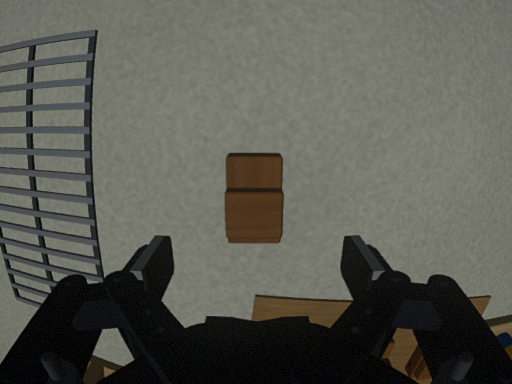

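Emit:
{"op": "arm_command", "data": {
  "targets": [
    [0,-0.003,0.04,-0.003,0],
    [0,-0.003,0.065,-0.003,0],
    [0,-0.003,0.081,-0.003,0],
    [0,-0.003,0.081,-0.003,0],
    [0.5,-0.003,0.081,-0.003,0],
    [1,-0.003,0.081,-0.003,0],
    [1,-0.003,0.081,-0.003,0],
    [1,-0.003,0.081,-0.003,0],
    [1,-0.003,0.081,-0.003,0],
    [1,-0.003,0.081,-0.003,0]
  ]
}}

```text
t: 17.0
ee_pos: [448.1, -135.0, 18.7]
ee_rot: [0.458, 0.54, -0.54, -0.456]
wrist_force: [0.8, 1.0, 8.0]
finger_gap: 41.1
```

Emit:
{"op": "arm_command", "data": {
  "targets": [
    [1,0,-0.02,0,0],
    [1,0,-0.04,0,0],
    [1,0,-0.065,0,0],
    [1,0,-0.065,0,0],
    [1,0,-0.065,0,0]
  ]
}}

```text
t: 17.5
ee_pos: [447.7, -134.9, 83.1]
ee_rot: [0.458, 0.54, -0.54, -0.456]
wrist_force: [-0.4, 0.1, -0.9]
finger_gap: 41.3
```

```bash
python3 -c "
from h import *
go((619.5,-70,80,92.5),(619.5,-70,22,92.5))"
```

```text
t 17.5 tcp [ 447.7 -134.9   83.1] jaw 99.5 q [-0.44  0.39  1.96 -0.    0.79 -2.18] gap 41.3 F [-0.4  0.1 -0.9]
(619.5, -70, 80, 92.5) -> [ 0.0355  0.0034 -0.1802] yaw 0.123
(619.5, -70, 22, 92.5) -> [ 0.0356  0.0614 -0.1801] yaw 0.123
```

Emit:
{"op": "arm_command", "data": {
  "targets": [
    [1,0.035,0,-0.18,0.123],
    [1,0.035,0,-0.18,0.123],
    [1,0.035,0,-0.18,0.123],
    [1,0.035,0,-0.18,0.123],
    [1,0.035,0,-0.18,0.123],
    [1,0.035,0.03,-0.18,0.123],
    [1,0.035,0.05,-0.18,0.123],
    [1,0.035,0.059,-0.18,0.123],
    [1,0.035,0.059,-0.18,0.123],
    [1,0.035,0.059,-0.18,0.123]
  ]
}}

```text
t: 18.5
ee_pos: [617.6, -70.5, 22.7]
ee_rot: [-0.489, -0.51, 0.511, 0.49]
wrist_force: [0.3, -0.6, -0.3]
finger_gap: 40.6
```

Emit:
{"op": "arm_command", "data": {
  "targets": [
    [0.6,0,0,0,0],
    [0.3,0,0,0,0],
    [0.15,0,0,0,0],
    [0.15,0,0,0,0],
    [0.15,0,-0.03,0,0],
    [0,0,-0.08,0,0],
    [0,0,-0.13,0,0],
    [0,0,-0.18,0,0],
    [0,0,-0.22,0,0],
    [0,0,-0.22,0,0],
    [0,0,-0.22,0,0]
  ]
}}

```text
t: 19.6
ee_pos: [619.4, -70.4, 244.6]
ee_rot: [0.49, 0.511, -0.51, -0.488]
wrist_force: [-0.1, 0.7, -0.8]
finger_gap: 85.6
```

```bash
python3 -c "
from h import *
im,d=snap('top','t4');cars('top',im,d)
im,d=snap('scene','s4')
cv2.imwrite('pics/s4c.png',cv2.resize(im[150:275,185:345,::-1],None,fx=5,fy=5,interpolation=2)[:600,:800])
go((607,238,246,92.5))"
```

```text
top c(608,208) ang 1.2 size 80x21 top z 46.4 lowz 13.9 cabin(631,211) px(208,202) n150
top c(612,-74) ang 0.8 size 70x38 top z 36.9 lowz 20.5 cabin(613,-75) px(292,201) n196
top c(608,22) ang 0.6 size 72x41 top z 36.7 lowz 20.0 cabin(613,21) px(263,201) n258
top c(604,112) ang 1.2 size 71x41 top z 36.7 lowz 20.0 cabin(609,113) px(236,202) n256
t 19.7 tcp [617.8 -70.1 241.9] jaw 92.5 q [-0.22  0.39  1.46 -0.    1.3  -1.84] gap 85.6 F [-0.1 -1.  -0.6]
(607, 238, 246, 92.5) -> [ 0.3082 -0.0039 -0.0025] yaw -0.000
```

View pics/s4c.png

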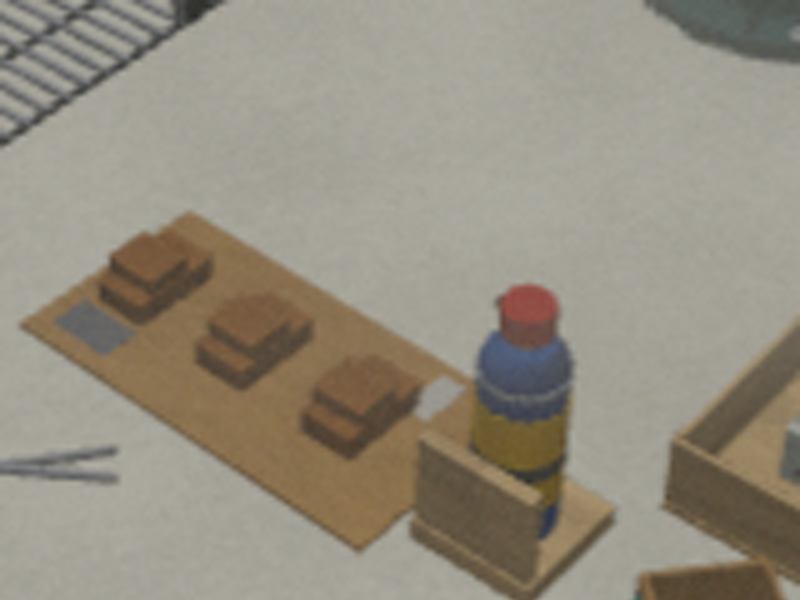

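View pics/t4.png

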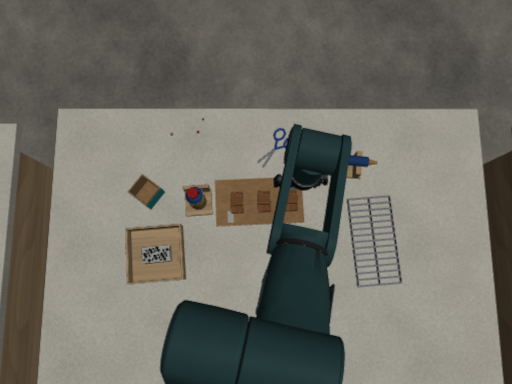

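```bash
python3 -c "
from h import *
for n,f in(('top','t4'),('scene','s4'),('top','t0'),('scene','s0')):
    im=cv2.imread('pics/'+f+'.png')[:,:,::-1].astype(int);r,g,b=im[...,0],im[...,1],im[...,2]
    m=((r>90)&(r>2*b)&(r>2*g)).astype(np.uint8);m[:, :150]=0
    k,l,st,c=cv2.connectedComponentsWithStats(m)
    for i in range(1,k):
        if st[i,4]>25: print(n,st[i],c[i],ray(n,*c[i],186),ray(n,*c[i],178))
"
```

```text
top [187 188  11  10  85] [191.72941176 192.49411765] [608.20681614 241.57341014 186.        ] [609.67422013 242.61312858 178.        ]
top [188 188   9  10  76] [192.         192.38157895] [608.55047878 240.76692685 186.        ] [610.01998008 241.80172346 178.        ]
```

Emit:
{"op": "arm_command", "data": {
  "targets": [
    [1,0.308,0,-0.002,0],
    [1,0.308,0,-0.002,0],
    [1,0.308,0,-0.002,0],
    [1,0.308,0,-0.002,0],
    [1,0.308,0,-0.002,0],
    [1,0.308,0,-0.002,0],
    [1,0.308,0,-0.002,0],
    [1,0.308,0,-0.002,0],
    [1,0.308,0,-0.002,0]
  ]
}}

```text
t: 20.6
ee_pos: [606.9, 236.3, 241.8]
ee_rot: [-0.489, -0.51, 0.512, 0.489]
wrist_force: [0.2, -0.5, -0.6]
finger_gap: 0.3
```

```bash
python3 -c "
from h import *
go((607,239,204,92.5))
im,d=snap('wrist','w6')"
```

```text
t 20.6 tcp [606.9 236.3 241.8] jaw 92.5 q [ 0.27  0.43  1.39 -0.    1.33 -1.35] gap 0.3 F [ 0.2 -0.5 -0.6]
(607, 239, 204, 92.5) -> [ 0.0027  0.0378 -0.0003] yaw -0.000
```

View pics/w6.png

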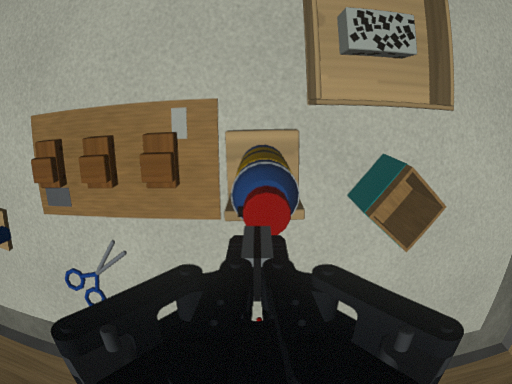

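```bash
cat >> h.py <<'E'
def wray(u,v,h,s):
    c=manip.calibration('wrist');K=c['K'];H=c['hand_eye'];x,y=u-K[0,2],v-K[1,2];r=np.hypot(x,y);t=r/K[0,0]
    dc=np.array([np.sin(t)*x/r,np.sin(t)*y/r,np.cos(t)]);M=R.from_quat(s['ee_rot']).as_matrix()
    o=s['ee_pos']+M@H[:3,3];d=M@H[:3,:3]@dc;return o+d*(h-o[2])/d[2]
E
python3 -c "
from h import *
s=manip.sense()
im=cv2.imread('pics/w6.png').astype(int);m=(im[...,2]>120)&(im[...,2]>3*im[...,1]);m[:150]=0;m[270:]=0
v,u=np.nonzero(m);print(u.mean(),v.mean(),u.min(),u.max(),v.min(),v.max())
for p in((u.mean(),v.mean()),(267,211)): print(wray(*p,186,s))
d=np.load('pics/w6.npy');print(d[205:215,262:272].mean())
"
```

```text
267.17555555555555 212.00074074074075 244 289 193 234
[608.79147236 243.26920584 186.        ]
[608.06937156 243.11009329 186.        ]
200.03072
```

Emit:
{"op": "arm_command", "data": {
  "targets": [
    [1,0.006,0,-0.002,0],
    [1,0.006,0.02,-0.002,0],
    [1,0.006,0.038,-0.002,0],
    [1,0.006,0.038,-0.002,0],
    [1,0.006,0.038,-0.002,0],
    [1,0.006,0.038,-0.002,0]
  ]
}}

```text
t: 21.25
ee_pos: [610.2, 243.3, 206.4]
ee_rot: [0.49, 0.511, -0.51, -0.489]
wrist_force: [0.0, 0.1, -0.0]
finger_gap: -0.1
```

```bash
python3 -c "
from h import *
go((608.5,242,194,92.5))
im,d=snap('wrist','w7');go((608.5,242,194,92.5))
im,d=snap('scene','s7');cv2.imwrite('pics/s7c.png',cv2.resize(im[150:275,225:345,::-1],None,fx=5,fy=5,interpolation=2))"
```

```text
t 21.2 tcp [610.2 243.3 206.4] jaw 92.4 q [ 0.27  0.47  1.42 -0.    1.25 -1.34] gap -0.1 F [ 0.   0.1 -0. ]
(608.5, 242, 194, 92.5) -> [-0.0012  0.0124  0.0018] yaw -0.001
t 21.3 tcp [610.2 243.5 206.6] jaw 92.4 q [ 0.27  0.47  1.42 -0.    1.25 -1.34] gap 0.1 F [-0.1  0.1  0.4]
(608.5, 242, 194, 92.5) -> [-0.0014  0.0125  0.0018] yaw -0.001
```

View pics/w7.png

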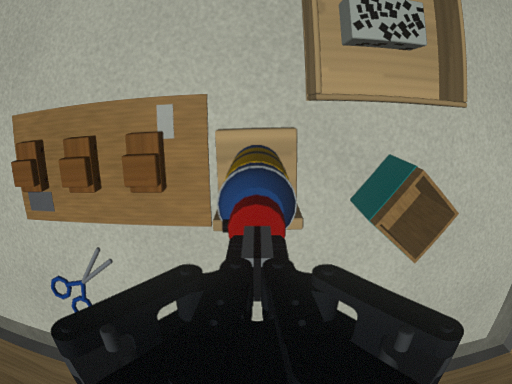

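View pics/s7c.png

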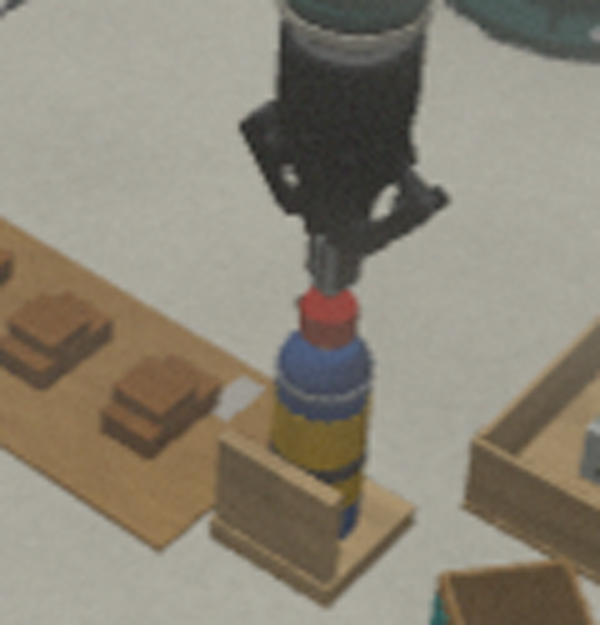

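Emit:
{"op": "arm_command", "data": {
  "targets": [
    [1,-0.001,0.005,0.001,0],
    [1,-0.001,0.01,0.001,0],
    [1,-0.001,0.01,0.001,0]
  ]
}}

```text
t: 21.65
ee_pos: [607.6, 242.4, 194.3]
ee_rot: [-0.489, -0.51, 0.511, 0.489]
wrist_force: [0.2, -0.5, 0.7]
finger_gap: 0.0
```

Emit:
{"op": "arm_command", "data": {
  "targets": [
    [1,0,0.002,0,0],
    [1,0,0.002,0,0]
  ]
}}

```text
t: 21.85
ee_pos: [608.2, 242.5, 193.1]
ee_rot: [-0.489, -0.511, 0.511, 0.489]
wrist_force: [-0.1, -0.3, 1.5]
finger_gap: -0.3
```

```bash
python3 -c "
from h import *
go((608.5,242,186,92.5))"
```

```text
t 21.9 tcp [608.2 242.5 193.1] jaw 92.5 q [ 0.27  0.48  1.44 -0.    1.23 -1.34] gap -0.3 F [-0.1 -0.3  1.5]
(608.5, 242, 186, 92.5) -> [-0.0005  0.0071 -0.0003] yaw -0.000
```

Emit:
{"op": "arm_command", "data": {
  "targets": [
    [1,0,0.005,0,0],
    [1,0,0.01,0,0],
    [1,0,0.01,0,0]
  ]
}}

```text
t: 22.15
ee_pos: [608.8, 242.7, 185.8]
ee_rot: [0.489, 0.511, -0.51, -0.489]
wrist_force: [-5.3, -1.7, 16.3]
finger_gap: 0.1
```

Emit:
{"op": "arm_command", "data": {
  "targets": [
    [1,0,0.001,0,0],
    [1,0,0.001,0,0],
    [1,0,0.001,0,0],
    [1,0,0.001,0,0]
  ]
}}

```text
t: 22.55
ee_pos: [608.8, 242.7, 185.7]
ee_rot: [0.49, 0.511, -0.51, -0.489]
wrist_force: [-6.9, -2.7, 21.5]
finger_gap: 0.1
```

Emit:
{"op": "arm_command", "data": {
  "targets": [
    [1,0,-0.03,0,0],
    [1,0,-0.06,0,0],
    [1,0,-0.06,0,0],
    [1,0,-0.06,0,0]
  ]
}}

```text
t: 22.95
ee_pos: [608.7, 242.7, 242.6]
ee_rot: [0.489, 0.511, -0.51, -0.489]
wrist_force: [0.3, 0.8, 0.1]
finger_gap: -0.3
```

```bash
python3 -c "
from h import *
im,d=snap('wrist','w8')
im,d=snap('scene','s8');cv2.imwrite('pics/s8c.png',cv2.resize(im[150:275,185:345,::-1],None,fx=5,fy=5,interpolation=2)[:600])
im,d=snap('top','t8');cars('top',im,d);W=cloud('top',d);print('cap z',W[190:196,189:195,2].round(0).tolist())
go((607,113,240,91.5))"
```

```text
top c(612,-70) ang 3.9 size 71x42 top z 36.6 lowz 19.9 cabin(616,-70) px(290,200) n260
top c(609,22) ang 0.6 size 70x41 top z 36.2 lowz 20.5 cabin(612,21) px(263,201) n258
top c(604,112) ang 1.2 size 71x41 top z 37.1 lowz 20.8 cabin(608,113) px(236,202) n255
cap z [[401.0, 394.0, 387.0, 379.0, 370.0, 674.0], [395.0, 384.0, 379.0, 371.0, 262.0, 188.0], [379.0, 375.0, 368.0, 242.0, 245.0, 187.0], [372.0, 366.0, 255.0, 187.0, 183.0, 187.0], [186.0, 184.0, 184.0, 182.0, 184.0, 185.0], [181.0, 183.0, 186.0, 184.0, 184.0, 188.0]]
t 23.1 tcp [607.4 242.3 240.5] jaw 92.5 q [ 0.27  0.44  1.38 -0.    1.33 -1.34] gap -0.0 F [ 0.9 -0.9 -0.3]
(607, 113, 240, 91.5) -> [-0.1292  0.0006  0.006 ] yaw 0.017
```

View pics/s8c.png

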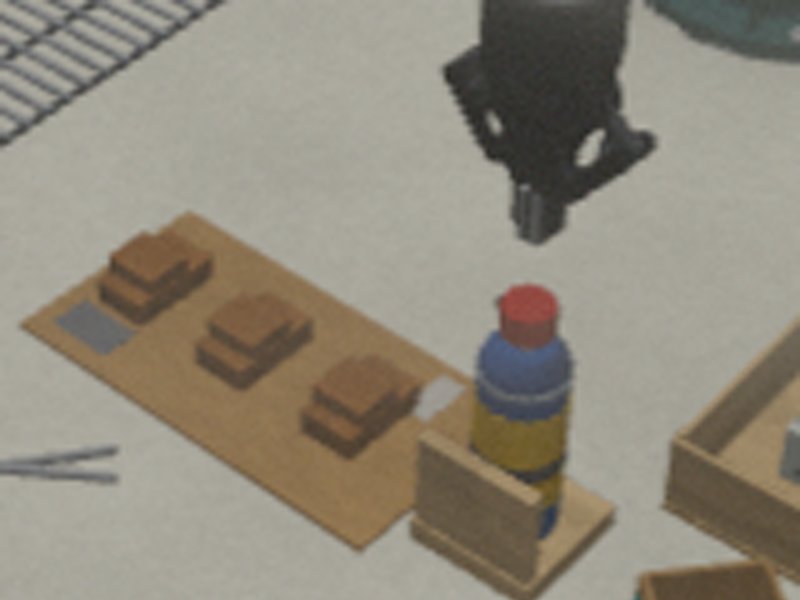

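Emit:
{"op": "arm_command", "data": {
  "targets": [
    [0,-0.129,0,0,0.017],
    [0,-0.129,0,0,0.017],
    [0,-0.129,0,0,0.017],
    [0,-0.129,0.04,0,0.017],
    [0,-0.129,0.09,0,0.017],
    [0,-0.129,0.13,0,0.017],
    [0,-0.129,0.13,0,0.017],
    [0,-0.129,0.13,0,0.017]
  ]
}}

```text
t: 23.9
ee_pos: [613.1, 113.5, 111.5]
ee_rot: [-0.493, -0.506, 0.507, 0.494]
wrist_force: [-0.0, 0.3, -0.3]
finger_gap: 85.2
```

```bash
python3 -c "
from h import *
go((607,112.5,21,92))
im,d=snap('wrist','w9')"
```

```text
t 23.9 tcp [613.1 113.5 111.5] jaw 91.5 q [ 0.07  0.53  1.59 -0.    1.03 -1.52] gap 85.2 F [-0.   0.3 -0.3]
(607, 112.5, 21, 92) -> [-0.0009  0.0905  0.0059] yaw -0.009
```

View pics/w9.png

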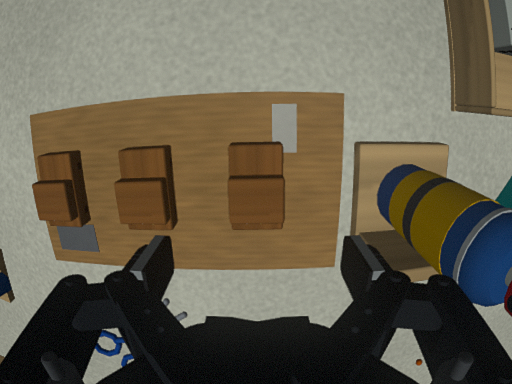

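Emit:
{"op": "arm_command", "data": {
  "targets": [
    [0,-0.002,0.04,0.005,0],
    [0,-0.002,0.07,0.005,0],
    [0,-0.002,0.091,0.005,0],
    [0,-0.002,0.091,0.005,0],
    [0.5,-0.002,0.091,0.005,0],
    [1,-0.002,0.091,0.005,0],
    [1,-0.002,0.091,0.005,0],
    [1,-0.002,0.091,0.005,0],
    [1,-0.002,0.091,0.005,0],
    [1,-0.002,0.091,0.005,0]
  ]
}}

```text
t: 24.95
ee_pos: [610.7, 111.7, 23.5]
ee_rot: [0.494, 0.508, -0.506, -0.492]
wrist_force: [0.5, 0.1, 7.3]
finger_gap: 40.7
```

Emit:
{"op": "arm_command", "data": {
  "targets": [
    [1,0,-0.02,0,0],
    [1,0,-0.05,0,0],
    [1,0,-0.09,0,0],
    [1,0,-0.12,0,0],
    [1,0,-0.12,0,0],
    [1,0,-0.12,0,0]
  ]
}}

```text
t: 25.55
ee_pos: [609.7, 111.6, 142.9]
ee_rot: [0.494, 0.507, -0.506, -0.493]
wrist_force: [-0.8, -0.7, -1.1]
finger_gap: 40.9
```

```bash
python3 -c "
from h import *
c=np.array([476,-353.]);a=np.radians(4.8);X=np.array([np.cos(a),np.sin(a)])
for k in (93,0,-93): print(k,c+(k+3)*X)
x,y=c+96*X
go((x,y,140,94.8),(x,y,25,94.8))
for n,f in(('top','t8'),('scene','s0')):
    im=cv2.imread('pics/'+f+'.png');d=np.load('pics/'+f+'.npy');W=cloud(n,d);m=(W[...,2]>8)&(W[...,2]<130)&(W[...,0]>520)&(W[...,0]<850)&(W[...,1]<-180)&(W[...,1]>-480)&(d>0);q=W[m];print('gun',n,q.min(0),q.max(0))
"
```

```text
93 [ 571.66331449 -344.96692704]
0 [ 478.98947858 -352.74896647]
-93 [ 386.31564267 -360.5310059 ]
t 25.6 tcp [609.7 111.6 142.9] jaw 91.5 q [ 0.07  0.48  1.57 -0.    1.09 -1.53] gap 40.9 F [-0.8 -0.7 -1.1]
(np.float64(571.6633144879524), np.float64(-344.9669270400977), 140, 94.8) -> [-0.4554  0.0027  0.05  ] yaw -0.058
(np.float64(571.6633144879524), np.float64(-344.9669270400977), 25, 94.8) -> [-0.4554  0.1177  0.0503] yaw -0.058
gun top [ 520.61545439 -477.46828797    8.03714761] [ 849.33391669 -181.19388989  109.18886173]
gun scene [ 520.2881163  -452.97970402    8.02273204] [ 825.53140726 -193.43872796  107.16962665]
```

Emit:
{"op": "arm_command", "data": {
  "targets": [
    [1,-0.455,0,0.05,-0.058],
    [1,-0.455,0,0.05,-0.058],
    [1,-0.455,0,0.05,-0.058],
    [1,-0.455,0,0.05,-0.058],
    [1,-0.455,0,0.05,-0.058],
    [1,-0.455,0,0.05,-0.058],
    [1,-0.455,0,0.05,-0.058],
    [1,-0.455,0,0.05,-0.058],
    [1,-0.455,0,0.05,-0.058],
    [1,-0.455,0,0.05,-0.058],
    [1,-0.455,0.04,0.05,-0.058],
    [1,-0.455,0.06,0.05,-0.058]
  ]
}}

```text
t: 26.75
ee_pos: [568.8, -343.9, 77.9]
ee_rot: [-0.477, -0.52, 0.52, 0.481]
wrist_force: [-0.0, 1.2, -1.0]
finger_gap: 41.0
```

```bash
python3 -c "
from h import *
go((571.7,-345,27,94.8))
im,d=snap('wrist','w10')"
```

```text
t 26.8 tcp [ 568.8 -343.9   77.9] jaw 94.7 q [-0.65  0.61  1.51  0.    1.02 -2.3 ] gap 41.0 F [-0.   1.2 -1. ]
(571.7, -345, 27, 94.8) -> [-0.0015  0.0509 -0.0029] yaw -0.001
```

View pics/w10.png

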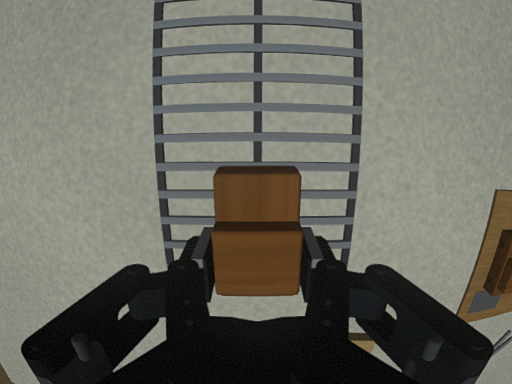

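Emit:
{"op": "arm_command", "data": {
  "targets": [
    [1,-0.001,0.03,-0.001,0],
    [1,-0.001,0.043,-0.001,0],
    [1,-0.001,0.05,-0.001,0],
    [1,-0.001,0.05,-0.001,0],
    [1,-0.001,0.05,-0.001,0]
  ]
}}

```text
t: 27.3
ee_pos: [572.5, -345.7, 32.2]
ee_rot: [0.479, 0.521, -0.521, -0.478]
wrist_force: [0.2, -0.5, -0.6]
finger_gap: 41.0
```

Emit:
{"op": "arm_command", "data": {
  "targets": [
    [0.6,0,0,0,0],
    [0.3,0,0,0,0],
    [0.15,0,0,0,0],
    [0.15,0,0,0,0],
    [0.15,0,-0.03,0,0],
    [0,0,-0.08,0,0],
    [0,0,-0.12,0,0],
    [0,0,-0.12,0,0]
  ]
}}

```text
t: 28.1
ee_pos: [575.7, -348.3, 158.4]
ee_rot: [0.483, 0.521, -0.52, -0.474]
wrist_force: [-0.2, -0.3, -0.1]
finger_gap: 85.2
```

```bash
python3 -c "
from h import *
im,d=snap('top','t9');cars('top',im,d)
go((612,22,130,92))"
```

```text
top c(609,208) ang 1.3 size 83x21 top z 45.8 lowz 13.4 cabin(633,211) px(208,201) n153
top c(611,22) ang 0.6 size 75x41 top z 36.6 lowz 19.9 cabin(613,21) px(263,201) n257
top c(612,-71) ang 2.7 size 71x43 top z 36.8 lowz 20.4 cabin(615,-70) px(290,200) n264
top c(557,-347) ang 2.7 size 49x44 top z 39.1 lowz 24.1 cabin(564,-343) px(372,215) n156
t 28.1 tcp [ 574.2 -347.2  155.4] jaw 94.8 q [-0.65  0.53  1.44 -0.    1.16 -2.3 ] gap 85.5 F [-0.6  1.4 -0.5]
(612, 22, 130, 92) -> [ 0.3648  0.0238 -0.0686] yaw 0.049
```

Emit:
{"op": "arm_command", "data": {
  "targets": [
    [0,0.365,0,-0.068,0.05],
    [0,0.365,0,-0.068,0.05],
    [0,0.365,0,-0.068,0.05],
    [0,0.365,0,-0.068,0.05],
    [0,0.365,0,-0.068,0.05],
    [0,0.365,0,-0.068,0.05],
    [0,0.365,0,-0.068,0.05],
    [0,0.365,0,-0.068,0.05],
    [0,0.365,0.03,-0.068,0.05],
    [0,0.365,0.045,-0.068,0.05],
    [0,0.365,0.045,-0.068,0.05],
    [0,0.365,0.045,-0.068,0.05]
  ]
}}

```text
t: 29.35
ee_pos: [608.3, 23.9, 105.4]
ee_rot: [-0.491, -0.508, 0.509, 0.492]
wrist_force: [1.1, -0.2, 0.5]
finger_gap: 85.6
```

```bash
python3 -c "
from h import *
go((611,22,21,92))
im,d=snap('wrist','w11')"
```

```text
t 29.4 tcp [608.3  23.9 105.4] jaw 92.0 q [-0.07  0.51  1.63 -0.    1.   -1.68] gap 85.6 F [ 1.1 -0.2  0.5]
(611, 22, 21, 92) -> [-0.002   0.0844 -0.0029] yaw -0.001
```

View pics/w11.png

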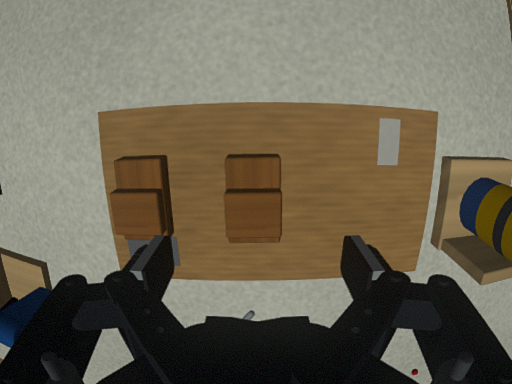

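Emit:
{"op": "arm_command", "data": {
  "targets": [
    [0,-0.004,0.04,-0.002,0],
    [0,-0.004,0.065,-0.002,0],
    [0,-0.004,0.085,-0.002,0],
    [0,-0.004,0.085,-0.002,0],
    [0.5,-0.004,0.085,-0.002,0],
    [1,-0.004,0.085,-0.002,0],
    [1,-0.004,0.085,-0.002,0],
    [1,-0.004,0.085,-0.002,0],
    [1,-0.004,0.085,-0.002,0],
    [1,-0.004,0.085,-0.002,0]
  ]
}}

```text
t: 30.4
ee_pos: [612.6, 19.8, 23.1]
ee_rot: [0.492, 0.509, -0.508, -0.49]
wrist_force: [-0.3, -0.2, 6.5]
finger_gap: 40.9
```

Emit:
{"op": "arm_command", "data": {
  "targets": [
    [1,0,-0.02,0,0],
    [1,0,-0.05,0,0],
    [1,0,-0.09,0,0],
    [1,0,-0.12,0,0],
    [1,0,-0.12,0,0],
    [1,0,-0.12,0,0]
  ]
}}

```text
t: 31.0
ee_pos: [611.6, 20.0, 142.4]
ee_rot: [0.492, 0.509, -0.508, -0.491]
wrist_force: [-0.1, 1.1, 0.1]
finger_gap: 40.6
```

```bash
python3 -c "
from h import *
go((479,-353,140,94.8))"
```

```text
t 31.0 tcp [611.6  20.  142.4] jaw 92.0 q [-0.08  0.47  1.59 -0.    1.08 -1.69] gap 40.6 F [-0.1  1.1  0.1]
(479, -353, 140, 94.8) -> [-0.3682  0.0022  0.1453] yaw -0.049
```

Emit:
{"op": "arm_command", "data": {
  "targets": [
    [1,-0.368,0,0.145,-0.05],
    [1,-0.368,0,0.145,-0.05],
    [1,-0.368,0,0.145,-0.05],
    [1,-0.368,0,0.145,-0.05],
    [1,-0.368,0,0.145,-0.05],
    [1,-0.368,0,0.145,-0.05],
    [1,-0.368,0,0.145,-0.05],
    [1,-0.368,0,0.145,-0.05],
    [1,-0.368,0.03,0.145,-0.05],
    [1,-0.368,0.06,0.145,-0.05],
    [1,-0.368,0.06,0.145,-0.05],
    [1,-0.368,0.06,0.145,-0.05]
  ]
}}

```text
t: 32.2
ee_pos: [477.7, -351.7, 80.0]
ee_rot: [-0.477, -0.521, 0.521, 0.48]
wrist_force: [-0.5, -0.3, 0.2]
finger_gap: 40.8
```

```bash
python3 -c "
from h import *
go((479,-353,26.5,94.8))
im,d=snap('wrist','w12')"
```

```text
t 32.2 tcp [ 477.7 -351.7   80. ] jaw 94.8 q [-0.75  0.53  1.68 -0.    0.94 -2.41] gap 40.8 F [-0.5 -0.3  0.2]
(479, -353, 26.5, 94.8) -> [-0.0016  0.0535 -0.0013] yaw 0.001
```

View pics/w12.png

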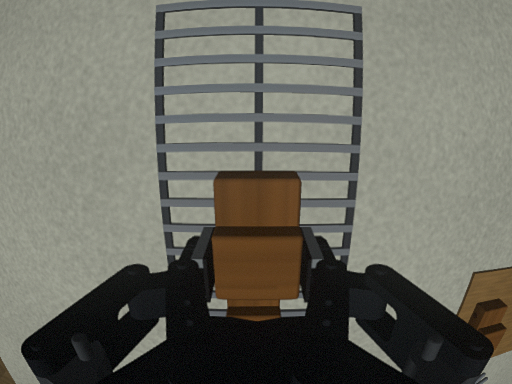

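Emit:
{"op": "arm_command", "data": {
  "targets": [
    [1,-0.001,0.03,0,0],
    [1,-0.001,0.045,0,0],
    [1,-0.001,0.052,0,0],
    [1,-0.001,0.052,0,0],
    [1,-0.001,0.052,0,0],
    [1,-0.001,0.052,0,0]
  ]
}}

```text
t: 32.85
ee_pos: [479.8, -354.4, 30.6]
ee_rot: [-0.479, -0.521, 0.521, 0.478]
wrist_force: [-0.0, 1.2, 0.2]
finger_gap: 40.8
```

Emit:
{"op": "arm_command", "data": {
  "targets": [
    [1,0,0.003,0,0],
    [1,0,0.003,0,0],
    [0.6,0,0.003,0,0],
    [0.3,0,0.003,0,0],
    [0.15,0,0.003,0,0],
    [0.15,0,0.003,0,0],
    [0.15,0,-0.03,0,0],
    [0,0,-0.08,0,0],
    [0,0,-0.11,0,0],
    [0,0,-0.11,0,0]
  ]
}}

```text
t: 33.85
ee_pos: [481.6, -356.2, 144.3]
ee_rot: [-0.482, -0.521, 0.521, 0.475]
wrist_force: [0.6, -0.5, 0.2]
finger_gap: 85.5
```

```bash
python3 -c "
from h import *
im,d=snap('top','t10');cars('top',im,d)
go((614.5,-70,130,92.5))"
```

```text
top c(706,-276) ang 84.6 size 71x28 top z 45.5 lowz 11.7 cabin(699,-289) px(350,174) n100
top c(610,208) ang 2.1 size 83x21 top z 46.0 lowz 13.8 cabin(634,211) px(208,201) n151
top c(612,-71) ang 2.7 size 70x42 top z 37.0 lowz 20.5 cabin(615,-70) px(290,200) n261
top c(567,-346) ang 3.2 size 69x45 top z 38.2 lowz 22.6 cabin(570,-345) px(372,213) n265
top c(458,-354) ang -85.1 size 41x33 top z 35.0 lowz 22.7 cabin(462,-353) px(376,245) n125
t 33.9 tcp [ 480.4 -355.1  141.9] jaw 94.8 q [-0.75  0.45  1.63 -0.    1.06 -2.41] gap 85.1 F [ 0.2 -0.4 -0.2]
(614.5, -70, 130, 92.5) -> [ 0.2729  0.0114 -0.1576] yaw 0.041
```

Emit:
{"op": "arm_command", "data": {
  "targets": [
    [0,0.273,0,-0.158,0.042],
    [0,0.273,0,-0.158,0.042],
    [0,0.273,0,-0.158,0.042],
    [0,0.273,0,-0.158,0.042],
    [0,0.273,0,-0.158,0.042],
    [0,0.273,0,-0.158,0.042],
    [0,0.273,0,-0.158,0.042],
    [0,0.273,0.02,-0.158,0.042],
    [0,0.273,0.035,-0.158,0.042],
    [0,0.273,0.035,-0.158,0.042],
    [0,0.273,0.035,-0.158,0.042]
  ]
}}

```text
t: 35.0
ee_pos: [612.4, -68.8, 103.3]
ee_rot: [-0.489, -0.51, 0.511, 0.49]
wrist_force: [-0.5, 0.8, 0.7]
finger_gap: 85.2
```

```bash
python3 -c "
from h import *
go((614.5,-70.5,21,92.5))
im,d=snap('wrist','w13')"
```

```text
t 35.0 tcp [612.4 -68.8 103.3] jaw 92.4 q [-0.22  0.53  1.61 -0.    1.01 -1.84] gap 85.2 F [-0.5  0.8  0.7]
(614.5, -70.5, 21, 92.5) -> [-0.0018  0.0823 -0.0022] yaw -0.002
```

View pics/w13.png

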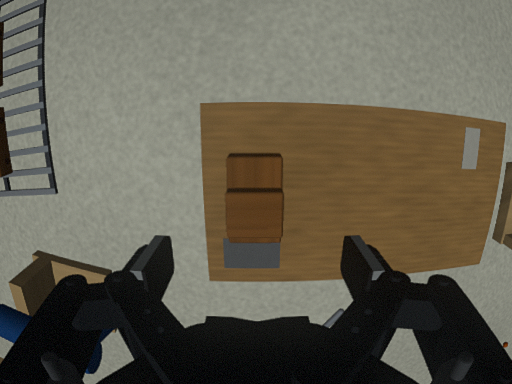

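Emit:
{"op": "arm_command", "data": {
  "targets": [
    [0,-0.003,0.04,-0.002,0],
    [0,-0.003,0.065,-0.002,0],
    [0,-0.003,0.083,-0.002,0],
    [0,-0.003,0.083,-0.002,0],
    [0.5,-0.003,0.083,-0.002,0],
    [1,-0.003,0.083,-0.002,0],
    [1,-0.003,0.083,-0.002,0],
    [1,-0.003,0.083,-0.002,0],
    [1,-0.003,0.083,-0.002,0],
    [1,-0.003,0.083,-0.002,0]
  ]
}}

```text
t: 36.05
ee_pos: [616.8, -71.7, 23.0]
ee_rot: [0.49, 0.511, -0.51, -0.488]
wrist_force: [-1.2, -0.4, 6.5]
finger_gap: 40.9
```

Emit:
{"op": "arm_command", "data": {
  "targets": [
    [1,0,-0.02,0,0],
    [1,0,-0.05,0,0],
    [1,0,-0.09,0,0],
    [1,0,-0.12,0,0],
    [1,0,-0.12,0,0],
    [1,0,-0.12,0,0]
  ]
}}

```text
t: 36.65
ee_pos: [616.0, -71.5, 142.5]
ee_rot: [0.49, 0.511, -0.51, -0.489]
wrist_force: [0.5, 0.6, -1.2]
finger_gap: 41.3
```

```bash
python3 -c "
from h import *
go((386.5,-360,140,94.8))"
```

```text
t 36.6 tcp [616.  -71.5 142.5] jaw 92.4 q [-0.23  0.48  1.57 -0.    1.09 -1.84] gap 41.3 F [ 0.5  0.6 -1.2]
(386.5, -360, 140, 94.8) -> [-0.2786  0.0021  0.2415] yaw -0.042
```

Emit:
{"op": "arm_command", "data": {
  "targets": [
    [1,-0.279,0,0.242,-0.042],
    [1,-0.279,0,0.242,-0.042],
    [1,-0.279,0,0.242,-0.042],
    [1,-0.279,0,0.242,-0.042],
    [1,-0.279,0,0.242,-0.042],
    [1,-0.279,0,0.242,-0.042],
    [1,-0.279,0,0.242,-0.042],
    [1,-0.279,0,0.242,-0.042],
    [1,-0.279,0.03,0.242,-0.042],
    [1,-0.279,0.06,0.242,-0.042],
    [1,-0.279,0.06,0.242,-0.042],
    [1,-0.279,0.06,0.242,-0.042]
  ]
}}

```text
t: 37.85
ee_pos: [384.6, -359.2, 80.4]
ee_rot: [0.477, 0.521, -0.52, -0.48]
wrist_force: [-0.5, 0.7, 0.1]
finger_gap: 40.7
```

```bash
python3 -c "
from h import *
go((386.5,-360.5,25.5,94.8))
im,d=snap('wrist','w14')"
```

```text
t 37.9 tcp [ 384.6 -359.2   80.4] jaw 94.8 q [-0.88  0.46  1.83 -0.    0.86 -2.54] gap 40.7 F [-0.5  0.7  0.1]
(386.5, -360.5, 25.5, 94.8) -> [-0.0016  0.0549 -0.0019] yaw 0.000
```

View pics/w14.png

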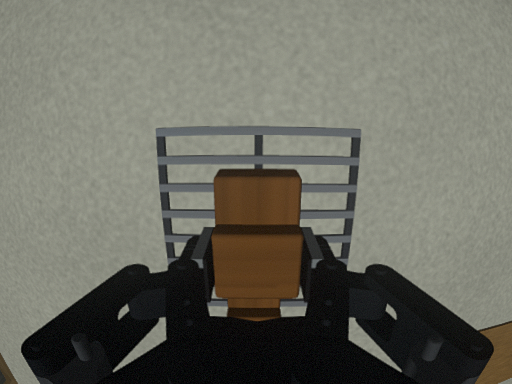

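Emit:
{"op": "arm_command", "data": {
  "targets": [
    [1,-0.001,0.03,0,0],
    [1,-0.001,0.045,0,0],
    [1,-0.001,0.053,0,0],
    [1,-0.001,0.053,0,0],
    [1,-0.001,0.053,0,0],
    [1,-0.001,0.053,0,0]
  ]
}}

```text
t: 38.5
ee_pos: [386.3, -362.0, 29.4]
ee_rot: [-0.479, -0.52, 0.521, 0.478]
wrist_force: [-0.3, -0.4, -0.3]
finger_gap: 40.9
```

Emit:
{"op": "arm_command", "data": {
  "targets": [
    [1,0,0.002,0,0],
    [1,0,0.002,0,0],
    [0.6,0,0.002,0,0],
    [0.3,0,0.002,0,0],
    [0.15,0,0.002,0,0],
    [0.15,0,0.002,0,0],
    [0.15,0,-0.03,0,0],
    [0,0,-0.08,0,0],
    [0,0,-0.13,0,0],
    [0,0,-0.18,0,0],
    [0,0,-0.18,0,0]
  ]
}}

```text
t: 39.6
ee_pos: [388.7, -364.9, 215.5]
ee_rot: [-0.483, -0.52, 0.521, 0.474]
wrist_force: [0.1, -1.5, -0.9]
finger_gap: 85.9
```

Emit:
{"op": "arm_command", "data": {
  "targets": [
    [0,0.05,0,0,0],
    [0,0.1,0,0,0],
    [0,0.15,0,0,0],
    [0,0.2,0,0,0],
    [0,0.25,0,0,0],
    [0,0.25,0,0,0],
    [0,0.25,0,0,0]
  ]
}}

```text
t: 40.3
ee_pos: [364.2, -111.1, 208.1]
ee_rot: [-0.478, -0.521, 0.522, 0.478]
wrist_force: [0.2, -1.5, -0.4]
finger_gap: 85.2
```

```bash
python3 -c "
from h import *
im,d=snap('top','t11');cars('top',im,d)
cv2.imwrite('pics/t11c.png',cv2.resize(im[100:300,110:430,::-1],None,fx=2.5,fy=2.5,interpolation=2))
im,d=snap('scene','s11');cars('scene',im,d);cv2.imwrite('pics/s11c.png',cv2.resize(im[110:270,130:400,::-1],None,fx=2.9,fy=2.9,interpolation=2))
go()"
```

```text
top c(708,-274) ang 75.1 size 79x27 top z 42.8 lowz 11.8 cabin(699,-289) px(349,173) n94
top c(608,208) ang 0.8 size 85x21 top z 44.8 lowz 13.7 cabin(633,211) px(208,202) n151
top c(567,-346) ang 1.4 size 68x45 top z 38.7 lowz 23.3 cabin(569,-345) px(372,213) n262
top c(476,-354) ang 5.4 size 68x43 top z 37.4 lowz 22.4 cabin(479,-352) px(376,240) n272
top c(383,-362) ang 5.4 size 66x43 top z 38.3 lowz 23.5 cabin(385,-361) px(380,268) n265
scene c(384,-357) ang 3.8 size 68x50 top z 38.2 lowz 17.6 cabin(390,-353) px(208,142) n161
scene c(476,-347) ang 2.9 size 70x49 top z 38.0 lowz 17.7 cabin(482,-345) px(191,153) n181
scene c(568,-341) ang -2.1 size 69x52 top z 38.4 lowz 18.1 cabin(574,-337) px(174,164) n195
t 40.4 tcp [ 365.1 -113.   208.3] jaw 94.8 q [-0.48  0.07  1.99 -0.    1.08 -2.14] gap 85.4 F [ 0.5 -0.7  0.1]
```

View pics/t11c.png

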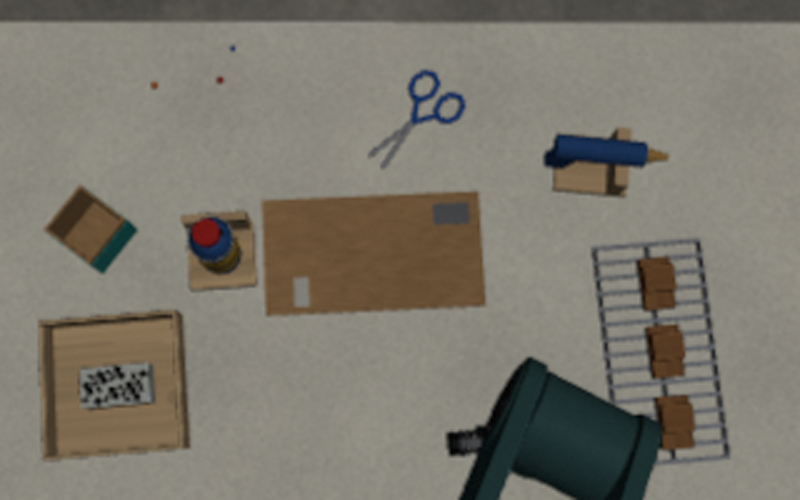

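View pics/s11c.png

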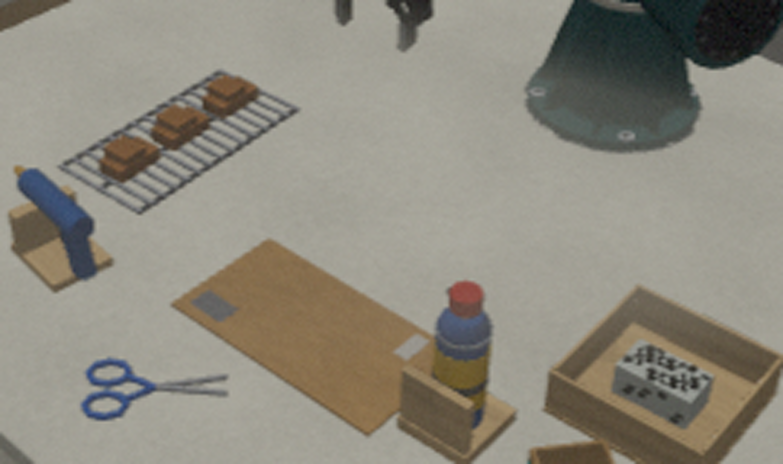

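```bash
python3 -c "
from h import *
print(manip.sign_off())"
```

```text
the job is handed in; nothing more can be done
None
```

The job is done and handed in at about 40 s of the 210 s allowed.

- **What I did:** I put the foam in the scrap crate, then stood all three cars upright on the mat. I pressed the red cap to its stop, with 16–21 N on the wrist and the tool 8 mm below where it touches. I held it there for about half a second and let it spring back. Then I moved each car to the rack.
- **Final pictures:** In the top and scene views the three cars stand upright on the rack, at about (567, -346), (476, -354) and (383, -362) mm. Their tops read 37–39 mm, against 40 mm expected, and they are well inside the rack's edges. The foam is in the crate, the mat is empty and the cap is up. The scissors, glue gun and turquoise box look unmoved by eye; I did not measure them.
- **Disagreements:** The two fixed cameras differ by 4–7 mm in y, and the scene camera sees the cars' sides too. The margins cover this.
- **Rough spots:** The first car was let go a few millimetres above the rack and landed upright. I saw no knocked car and no slackened grip.

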